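# Fit the roller into a clay slab roller and lock its keeper

## Robot

A 6-joint arm with a two-finger parallel gripper is mounted at the origin on the work surface. World frame = base frame: x ahead of the robot, y to its left, z up, the work surface at z = 0. Lengths are in m, angles in rad, forces in N, time in s.
With the tool pointing down it reaches from about 0.35 to 0.85 m from the base axis. Payload 8.1 kg.
Tool frame: the origin (TCP) lies midway between the tips of the shut fingers; the grasp point (between the pads) lies 19 mm behind it (robot.tcp_to_grasp is the distance from the TCP to the grasp point, in m); x points along the fingers, y is the direction in which the jaws open and shut, and the axes are right-handed (so a half turn about x gives the same grasp; the last joint's range is limited). The gripper opens to 93 mm and grips with 3 to 60 N. Pads are 15 mm wide; open, the fingers measure 128 mm over their backs; the gripper's body (75 mm by 188 mm) begins 65 mm behind the grasp point.
Start: joints at [-1.321, 0.13, 1.488, -0, 1.523, -0.085], TCP at [0.197, -0.567, 0.219] pointing down, gripper open.
Joint ranges: [-2.96, 2.96], [-0.89, 2.26], [0.02, 2.5], [-1.34, 4.48], [0, 2.73], [-2.66, 2.66]. Speed limits (rad/s): [2.39, 2.39, 2.79, 3.14, 3.14, 3.14].

## Interface

Orientations are given as a rotation vector (axis times angle).
In Python, from plant import robot gives the robot as it stands.
- The arm moves only by the tool play_rows, never from a script. Its argument "plan" is a list of rows, each an object with "slide": the shift along the world's x, y, z as a fraction of full scale, a list of three; "roll": the turn about the world's z as a fraction of full scale; "fingers": the gripper command: -1 is shut, 1 is fully open, values between are in proportion. A call has 1 to 20 rows; each row shifts and turns the commanded pose from where the row before left it; what a row does not reach is not made up. Full scale, the value 1, is 30 mm for a shift and 8 degrees for a turn. A row lasts 1/8 s, in which the tool goes at most 62.5 mm and 10.7 degrees, less where a joint would pass 70% of its speed; a pose out of reach is approached as far as the arm can. A call with a number of a shift or a turn outside -1 to 1 is refused whole. A call with a gripper value outside its range is refused whole. The fingers move at their own pace and stop on an object; "squeeze" is the grip in N (left out, the last holds). Time passes only in rows, so rows that do not move let the fingers close. It gives the time, the measured TCP pose, the force and the opening at its end, in the units of the state.
- robot.read_state(): the state, without advancing time (a new reading comes with each control period).
- robot.read_camera(name): name is "scene" or "side" or "wrist"; returns the picture (420x560x3 uint8, red, green, blue); there is no depth.
- robot.get_calibration(name): a dict with "fx", "fy", "cx", "cy" (pixels), "R" (3x3) and "t" (3): a world point X has camera coordinates R X + t; the wrist camera has in their place "T_tool_cam" (4x4, takes a point from camera to tool coordinates, whose origin is the TCP and whose axes are the tool frame's). Camera axes: x right, y down, z forward; pixel columns grow to the right and rows downward; lengths in m; the calibration is good to about 2 mm. A picture is of the moment at which its call begins: read the wrist's pose just before it. get_calibration takes no time and is no camera call.
- robot.close_job(): hands the job in, once; it reports no verdict.
Trained networks look in the newest picture that a camera, given by its name, has taken for a name from the list of things; names that differ only in an ending like _2 or _b are one class to them, and where a whole thing is asked for, a point or a joint stands for the part that bears it (a point fixed in the world has none). Each returns a list of dicts, best first, with "p" (0 to 1); they miss things now and then, are a little off and sometimes report something else, mostly with a low value. They report only what shows in the picture. A call takes as long as a camera call. They do not tell look-alikes from the thing itself.
- robot.boxes_of(camera, target): "extent" ([centre column, centre row, width, height] in pixels, round what is visible of it).
- robot.regions_of(camera, target): "region" (420x560 bool, what is visible of it) and "extent" ([centre column, centre row, width, height] in pixels, round what is visible of it).
- robot.mark_of(camera, target): "point" ([column, row] in pixels: a listed point, or the origin of a listed thing).
The state is a dict: "t": time; "q": joint angles; "dq": joint speeds; "joint_torque": joint torques, N m; "tool_pos": TCP position; "orientation": TCP orientation; "force": force on the tool from outside, world axes, zero at the start; "wrist_torque": the same for the moment, N m; "opening": finger opening in m.
Only numpy, scipy, OpenCV 4.12 (cv2) and the standard library are available. Lean on these libraries where they do the work, as an engineer would, in place of code of your own. Each camera call takes 0.05 s, during which the arm holds its last target.

## Task

Fit the smooth wooden roller into the clay slab-roller frame: swing the keeper lever forward, well clear of the slots, lower the roller's axle gently into both open slots until both ends sit fully at the bottom, then swing the keeper all the way back over the axle. Do not drop or slam the roller in, and leave the ribbed roller and the things standing around where they are.

Things in the scene. Friction and masses are not known exactly. Their poses are not given: they have to be found in the camera images.
- frame: Fixed slab-roller frame. Origin on the table below the slot bottoms, midway between the cheeks; x points away from its open front, y along the axle, z up. Wooden bed 25 mm thick, x -90 to 140, y -105 to 105 mm. Two dark steel cheeks 12 mm thick at y -85 and 85 mm (inner faces 158 mm apart, about 135 mm high), each with an open slot 13 mm wide
- frame_seat (a point): Where the middle of the roller's axis lies when the axle rests at the bottom of both slots: (-1.2, 0, 84.1) mm in the frame's axes; axes as the frame's. From here the slots rise leaning 35 degrees from vertical towards the front: their way out is (-0.574, 0, 0.819) in the frame. Straight sides for 32 mm from the seated axle's centre, then flaring
- slot_mouth (a point): Middle between the flared mouths of the two slots, 47 mm from the seat along the slots, (-27, 0, 123.5) mm in the frame; about 30 mm wide between the lip ends
- shelf_edge (a point): Middle of the lower front edge of the frame's small wooden shelf, an overhang above the slots at (35, -22, 225) mm in the frame. Shelf over x 35 to 145, y -115 to 70 mm, 14 mm thick, small bowls on it up to z 291 mm, on two 20 mm posts at x 125 mm. To miss it the tool must come in leaning, its top towards the front, about 35 degrees
- keeper (a joint): Keeper lever on the outer face of the +y cheek, turning about the frame's y. rad: 0 = fully closed (stop), across the slot just above a seated axle, leaning 26 degrees from vertical away from the front; grows as its top swings to the front (-x); above 1.0 the slot is free; stop at 1.5. Stays where left (about 1.5 N at the pin moves it). An axle over 4 mm off the slot bottom keeps it from closing
- keeper_pin (a point): Middle of the black grip pin at the keeper's end: round, 12 mm diameter, standing out along the frame's y from y 101 to 141 mm (this point at y 124 mm), 60 mm from the hinge axis. Height 134 mm when closed. Turns with the lever
- keeper_hinge (a point): Point on the keeper's hinge axis, (-18.2, 97, 79.6) mm in the frame's axes, fixed
- smooth: The roller to fit: loose, plain smooth light-wood barrel 44 mm diameter, 150 mm long, with a 10 mm steel axle standing out 30 mm at both ends (210 mm overall), about 0.32 kg. Origin at its middle on its axis, y along the axis; either end may go either way. It starts lying level in one of the cradle's two places
- axle_a (a point): Centre of one end face of the smooth roller's axle, 105 mm from its middle (its -y end)
- axle_b (a point): Centre of the other end face of the smooth roller's axle (its +y end)
- ribbed: Loose roller of the same sizes and wood but with nine raised rings round its barrel, in the cradle's other place; leave it. Origin at its middle, y along its axis
- cradle: Fixed plywood cradle, 200 x 188 mm; origin on the table at its middle. Two rails across at y = -88 and +88 mm, 12 mm thick, 58 mm high with V notches; the rollers lie along its y at x = -47.5 and +47.5 mm, axis at height 55 mm; floor board 12 mm thick between the rails
- vase: Tall terracotta vase, 70 mm diameter, 190 mm high, standing between cradle and frame; origin under its middle
- dish: Small terracotta dish, 80 mm diameter, 35 mm high, in front of the frame; origin under its middle
- bowl: Terracotta bowl, 110 mm diameter, 60 mm high, behind the cradle; origin under its middle
- brush: Brush, 170 mm long, lying in front of the cradle; origin under its middle, length along x
- mug: White mug, 72 mm diameter, 85 mm high, towards the back; origin under its middle, handle at its y side
Mind the look-alikes: they are no part of the job. Leave any black or red look-alike of the smooth alone.

How it is judged:
On the way, in this order (a step that is already met when the one before it is completed fails the run):
1. the keeper lever is swung forward, clear of the slots (joint above 1.0 rad) (value of joint keeper above 1 rad), for 0.2 s.
2. the smooth roller's axle is at the bottom of both slots, the keeper still open (z of axle_a in the frame of frame_seat between -0.006 and 0.003 m and x of axle_a in the frame of frame_seat between -0.005 and 0.005 m and z of axle_b in the frame of frame_seat between -0.006 and 0.003 m and x of axle_b in the frame of frame_seat between -0.005 and 0.005 m and y of smooth in the frame of frame_seat between -0.008 and 0.008 m and value of joint keeper above 0.8 rad), for 0.3 s.
At the end, for the whole second after the job is handed in: The smooth roller rests in the frame with both axle ends at the bottom of their slots (each end less than 3 mm high and within 5 mm fore and aft of its seat, roller centred within 8 mm), and the keeper lever is closed over the axle (below 0.15 rad) (z of axle_a in the frame of frame_seat between -0.006 and 0.003 m and x of axle_a in the frame of frame_seat between -0.005 and 0.005 m and z of axle_b in the frame of frame_seat between -0.006 and 0.003 m and x of axle_b in the frame of frame_seat between -0.005 and 0.005 m and y of smooth in the frame of frame_seat between -0.008 and 0.008 m and value of joint keeper below 0.15 rad and linear speed of smooth below 0.02 m/s and angular speed of smooth below 0.3 rad/s); the robot touches nothing.
It fails at once if the smooth roller is dropped or slammed into the slots (faster than 0.25 m/s within 40 mm of its seat, or pressing on the frame with over 60 N) (contact force between smooth and frame above 60 N or (distance between smooth and frame_seat below 0.04 m and linear speed of smooth above 0.25 m/s)).
It fails at once if the ribbed roller is shifted by more than 20 mm (distance of ribbed from where it was at the start of the episode above 0.02 m).
It fails at once if the vase, dish, bowl, brush or mug is shifted by more than 30 mm (distance of any of vase, dish, bowl, brush, mug from where it was at the start of the episode above 0.03 m).
It also fails if it takes over 72 s, if anything falls off the work surface, if the arm or the gripper's body presses on something with over 40 N, if the wrist force passes 120 N, or if a joint passes its speed limit or range.

## Working session

There is one attempt and no reset: what is moved stays moved. The work goes in short steps, Python scripts to look and compute and a tool call to move; the robot and the scene stay as the last step left them, time stands still between calls to the robot, and variables do not carry over. Pictures are saved under pics/ and viewed, and the job is handed in when it is done.

Besides the shell and the picture viewer there is one more tool, called as name(argument=value, ...), one argument or row to a line, values as JSON. play_rows: Moves the arm, as the interface text tells. Its arguments: {"type":"object","properties":{"plan":{"type":"array","items":{"type":"object","properties":{"slide":{"type":"array","items":{"type":"number","minimum":-1,"maximum":1}},"roll":{"type":"number","minimum":-1,"maximum":1},"fingers":{"type":"number"}}}},"squeeze":{"type":"number"}},"required":["plan"]}

```bash
ls -la; mkdir -p pics; python3 - <<'E'
from plant import robot
import cv2,numpy as np
print(robot.read_state())
for n in ["scene","side","wrist"]:
    im=robot.read_camera(n); cv2.imwrite(f"pics/{n}0.png",im[:,:,::-1]); 
    c=robot.get_calibration(n); print(n,{k:np.round(v,4).tolist() for k,v in c.items()})
print(robot.tcp_to_grasp)
E
```

```text
total 12
drwxr-xr-x  3 agent agent 4096 Dec  7 14:29 .
drwxr-xr-x 23 root  root  4096 Dec  7 14:29 ..
drwxr-xr-x  2 agent agent 4096 Dec  7 14:29 pics
{'t': 0.0, 'q': array([-1.32139300e+00,  1.31193273e-01,  1.48927054e+00, -4.22534216e-05,
        1.52300637e+00, -8.54009716e-02]), 'dq': array([ 0.00031713,  0.00123729,  0.00204811,  0.00051601,  0.00132263,
       -0.00136834]), 'joint_torque': array([-9.65922118e-04, -5.59850299e+01, -4.91752017e+01,  7.65604503e-02,
        3.58044798e-02, -1.82533568e-04]), 'tool_pos': array([ 0.1970135 , -0.56612318,  0.21757308]), 'orientation': array([ 2.04048957,  0.34677848, -2.0408949 ]), 'force': array([-0.39105274,  0.30329499,  0.36535165]), 'wrist_torque': array([-0.06145444, -0.00761793, -0.00336287]), 'opening': 0.09329515699829566}
scene {'fx': 381.1001, 'fy': 381.1001, 'cx': 274.7489, 'cy': 205.131, 'R': [[0.5531, 0.8331, -0.0045], [0.5831, -0.391, -0.7122], [-0.5951, 0.3912, -0.702]], 't': [-0.211, -0.1841, 1.2676]}
side {'fx': 384.6966, 'fy': 384.6966, 'cx': 277.6072, 'cy': 211.8446, 'R': [[-0.7267, -0.6868, 0.0147], [-0.3988, 0.4043, -0.8231], [0.5594, -0.604, -0.5677]], 't': [0.3206, 0.317, 0.9186]}
wrist {'fx': 359.7488, 'fy': 359.7488, 'cx': 279.2322, 'cy': 212.3444, 'T_tool_cam': [[-0.0001, -0.2393, 0.9709, -0.1658], [1.0, 0.0003, 0.0002, 0.0008], [-0.0003, 0.9709, 0.2393, -0.0657], [0.0, 0.0, 0.0, 1.0]]}
0.0188
```

View pics/scene0.png

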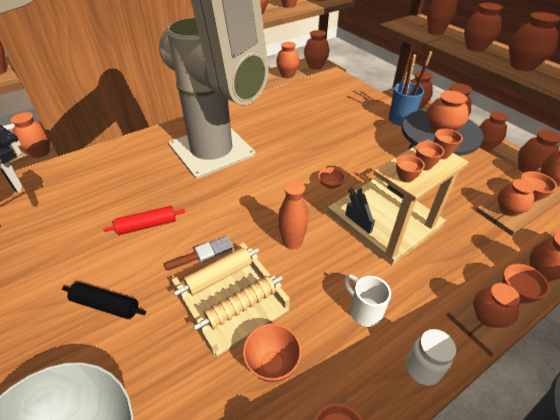

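View pics/side0.png

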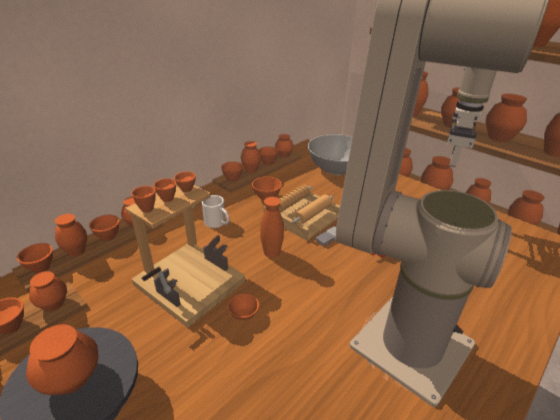

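View pics/wrist0.png

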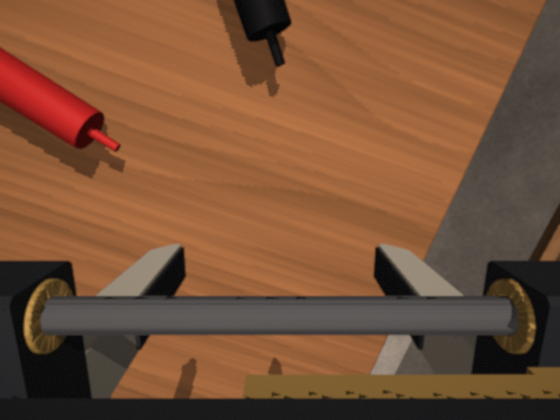

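```bash
cat > h.py <<'E'
from plant import robot
import cv2,numpy as np
from scipy.optimize import least_squares
from scipy.spatial.transform import Rotation as Ro
def proj(c,X):
    X=np.atleast_2d(X); P=X@np.array(c['R']).T+np.array(c['t'])
    return np.c_[c['fx']*P[:,0]/P[:,2]+c['cx'],c['fy']*P[:,1]/P[:,2]+c['cy']]
def ray(c,uv):
    R=np.array(c['R']);t=np.array(c['t'])
    d=R.T@np.array([(uv[0]-c['cx'])/c['fx'],(uv[1]-c['cy'])/c['fy'],1]); return -R.T@t,d
def atz(c,uv,z):
    o,d=ray(c,uv); return o+d*(z-o[2])/d[2]
def tri(obs):
    A=np.zeros((3,3));b=np.zeros(3)
    for c,uv in obs:
        o,d=ray(c,uv);d=d/np.linalg.norm(d);M=np.eye(3)-np.outer(d,d);A+=M;b+=M@o
    X=np.linalg.solve(A,b); return X,[np.round(proj(c,X)[0]-uv,1).tolist() for c,uv in obs]
E
python3 - <<'E'
from h import *
C={n:robot.get_calibration(n) for n in("scene","side")}
for nm in ["frame","frame_seat","slot_mouth","shelf_edge","keeper_pin","keeper_hinge","smooth","axle_a","axle_b","ribbed","cradle","vase","dish","mug","brush","bowl"]:
    o={}
    for n in C:
        m=robot.mark_of(n,nm); o[n]=[(np.round(x['point']).tolist(),round(x['p'],2)) for x in m[:3]]
    s=""
    if o['scene'] and o['side']:
        s=tri([(C[n],o[n][0][0]) for n in C]); s=(np.round(s[0],4).tolist(),s[1])
    print(nm,o,s)
E
```

```text
frame {'scene': [([373.0, 215.0], 0.75)], 'side': [([193.0, 288.0], 0.58), ([198.0, 258.0], 0.44)]} ([0.5209, 0.2445, -0.0042], [[3.0, -0.1], [3.0, 0.3]])
frame_seat {'scene': [([383.0, 194.0], 0.98), ([272.0, 363.0], 0.63)], 'side': [([190.0, 260.0], 0.83)]} ([0.5333, 0.2387, 0.0878], [[1.3, -0.1], [1.3, 0.2]])
slot_mouth {'scene': [([377.0, 179.0], 0.87)], 'side': [([196.0, 257.0], 0.7)]} ([0.5031, 0.2386, 0.117], [[1.1, -0.1], [1.0, 0.1]])
shelf_edge {'scene': [], 'side': [([184.0, 212.0], 0.82)]} 
keeper_pin {'scene': [], 'side': [([167.0, 289.0], 0.6), ([149.0, 277.0], 0.59)]} 
keeper_hinge {'scene': [([402.0, 173.0], 0.62), ([240.0, 296.0], 0.48)], 'side': [([169.0, 290.0], 0.92), ([303.0, 216.0], 0.55)]} ([0.4935, 0.3408, 0.0819], [[-1.8, 0.2], [-2.0, -0.3]])
smooth {'scene': [([102.0, 298.0], 0.89), ([144.0, 221.0], 0.82), ([218.0, 271.0], 0.73)], 'side': [([310.0, 208.0], 0.74), ([214.0, 221.0], 0.55)]} ([0.4976, -0.3713, 0.0442], [[55.2, 12.5], [26.7, -14.9]])
axle_a {'scene': [([60.0, 292.0], 0.96), ([174.0, 294.0], 0.87), ([258.0, 249.0], 0.83)], 'side': [([292.0, 224.0],
[... 507 characters left out ...]
9.0], 0.95)], 'side': [([302.0, 215.0], 0.9), ([197.0, 259.0], 0.2)]} ([0.5345, -0.2215, 0.0036], [[-0.5, -0.1], [-0.3, 0.1]])
vase {'scene': [], 'side': [([273.0, 252.0], 0.94)]} 
dish {'scene': [], 'side': [([244.0, 315.0], 0.73), ([196.0, 260.0], 0.42), ([192.0, 264.0], 0.19)]} 
mug {'scene': [([370.0, 310.0], 0.61)], 'side': [([213.0, 221.0], 0.95)]} ([0.7288, 0.0191, 0.0037], [[-0.8, -0.0], [-0.5, -0.1]])
brush {'scene': [([200.0, 259.0], 0.58), ([240.0, 299.0], 0.25)], 'side': [([337.0, 235.0], 0.51)]} ([0.3856, -0.2277, -0.007], [[-0.1, -0.0], [-0.1, 0.0]])
bowl {'scene': [([273.0, 363.0], 0.96)], 'side': [([266.0, 196.0], 0.82)]} ([0.7098, -0.2214, 0.0049], [[0.3, 0.1], [0.1, -0.0]])
```

```bash
python3 - <<'E'
import cv2
a=cv2.imread('pics/scene0.png')[120:270,310:480];b=cv2.imread('pics/side0.png')[170:330,120:270]
cv2.imwrite('pics/cropA.png',cv2.resize(a,None,fx=4.6,fy=4,interpolation=cv2.INTER_CUBIC)[:600,:800]);cv2.imwrite('pics/cropB.png',cv2.resize(b,None,fx=3.75,fy=3.75,interpolation=cv2.INTER_CUBIC))
E
```

```text
(no output)
```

View pics/cropA.png

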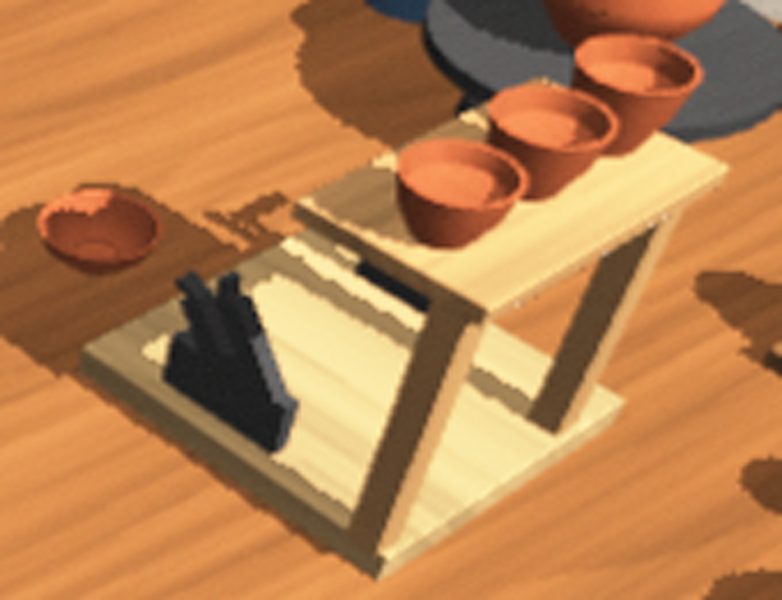

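View pics/cropB.png

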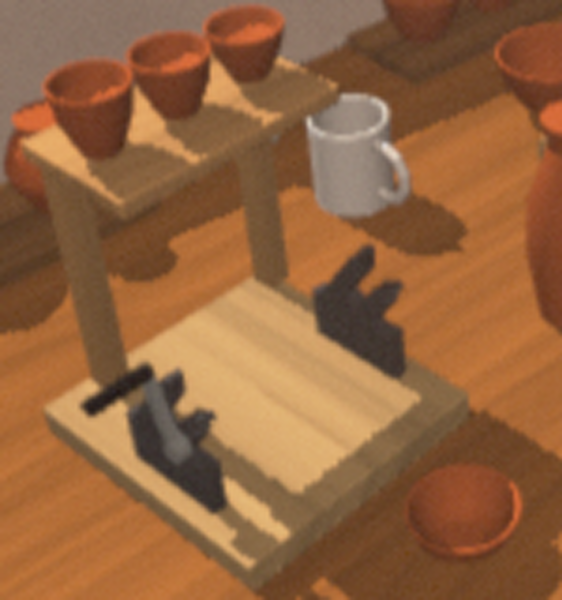

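```bash
cat >> h.py <<'E'
def F2W(p,X): # frame mm -> world m
    c,s=np.cos(p[2]),np.sin(p[2]);X=np.atleast_2d(np.array(X,float))/1000
    return np.c_[p[0]+c*X[:,0]-s*X[:,1],p[1]+s*X[:,0]+c*X[:,1],X[:,2]]
E
python3 - <<'E'
from h import *
C={n:robot.get_calibration(n) for n in("scene","side")}
A=lambda u,v:(310+u/4.6,120+v/4)
B=lambda u,v:(120+u/3.75,170+v/3.75)
S=[((-90,-105,25),A(82,350)),((140,-105,25),A(380,557)),((140,-105,0),A(378,580)),((140,105,25),A(625,403)),((35,-115,239),A(295,205)),((145,-115,239),A(486,310)),((145,70,239),A(729,170))]
D=[((-90,105,25),B(252,567)),((-90,105,0),B(250,588)),((140,105,25),B(45,410)),((-90,-105,25),B(468,400)),((145,70,239),B(22,148)),((35,70,239),B(122,208)),((35,-115,239),B(338,88)),((35,70,225),B(122,220))]
def f(p): return np.r_[(proj(C['scene'],F2W(p,[x for x,_ in S]))-[u for _,u in S]).ravel(),(proj(C['side'],F2W(p,[x for x,_ in D]))-[u for _,u in D]).ravel()]
r=least_squares(f,[.53,.24,.2],loss='soft_l1'); print(r.x,np.degrees(r.x[2])); print(np.round(f(r.x).reshape(-1,2),1).tolist())
for n in C:
  print(n,{k:np.round(proj(C[n],F2W(r.x,v))[0],1).tolist() for k,v in dict(seat=(-1.2,0,84.1),mouth=(-27,0,123.5),hinge=(-18.2,97,79.6),shelf=(35,-22,225),pinc=(-18.2+26.3,124,134),seatp=(-1.2,85,84.1),seatm=(-1.2,-85,84.1)).items()})
print(F2W(r.x,(-1.2,0,84.1)))
E
```

```text
[0.52187128 0.24419664 0.07756684] 4.44425266376088
[[-0.8, -1.3], [1.2, 0.2], [-0.6, 0.7], [-0.0, -1.0], [-0.7, -1.7], [0.1, -0.2], [0.3, -1.3], [-0.9, -0.1], [0.8, 1.0], [-0.9, -1.2], [0.5, -2.2], [-1.0, -2.4], [-0.6, -1.5], [0.4, -1.2], [0.4, 0.1]]
scene {'seat': [382.0, 191.4], 'mouth': [377.2, 174.8], 'hinge': [400.4, 174.6], 'shelf': [399.9, 158.2], 'pinc': [419.6, 159.7], 'seatp': [402.9, 178.2], 'seatm': [359.5, 205.6]}
side {'seat': [192.6, 264.5], 'mouth': [197.6, 257.4], 'hinge': [167.0, 289.5], 'shelf': [183.6, 211.9], 'pinc': [147.3, 274.4], 'seatp': [166.3, 282.3], 'seatm': [216.2, 248.5]}
[[0.52067489 0.24410366 0.0841    ]]
```

```bash
python3 - <<'E'
from h import *
c=robot.get_calibration('scene')
for uv in [(65,400),(0,380),(130,370),(0,240),(102,298),(144,221)]: print(uv,atz(c,uv,0.0))
s=robot.read_state();print(s['t'],Ro.from_rotvec(s['orientation']).as_matrix().round(3))
E
```

```text
(65, 400) [ 0.54992673 -0.58244866  0.        ]
(0, 380) [ 0.44166575 -0.67937374  0.        ]
(130, 370) [ 0.5628369  -0.46296697  0.        ]
(0, 240) [ 0.04535918 -0.63528399  0.        ]
(102, 298) [ 0.36784614 -0.4629358   0.        ]
(144, 221) [ 0.18893001 -0.29955817  0.        ]
1.75 [[ 0.     0.329 -0.944]
 [-0.    -0.944 -0.329]
 [-1.     0.    -0.   ]]
```

play_rows(
  plan=[
    {"slide": [0.3, -0.9, 0.5], "roll": 0, "fingers": 1},
    {"slide": [0.33, -0.94, 0.5], "roll": 0, "fingers": 1},
    {"slide": [0.33, -0.94, 0.3], "roll": 0, "fingers": 1},
    {"slide": [0.33, -0.94, 0], "roll": 0, "fingers": 1},
    {"slide": [0.33, -0.94, 0], "roll": 0, "fingers": 1},
    {"slide": [0.33, -0.94, 0], "roll": 0, "fingers": 1},
    {"slide": [0.33, -0.94, 0], "roll": 0, "fingers": 1},
  ],
)

```text
t: 2.62
tool_pos: [0.2658, -0.7637, 0.2575]
orientation: [2.04, 0.345, -2.04]
force: [0.7, -0.3, 0.8]
opening: 0.0926
```

play_rows(
  plan=[
    {"slide": [0.33, -0.94, 0], "roll": 0, "fingers": 1},
    {"slide": [0.33, -0.94, 0], "roll": 0, "fingers": 1},
    {"slide": [0.33, -0.94, 0], "roll": 0, "fingers": 1},
    {"slide": [0.33, -0.94, 0], "roll": 0, "fingers": 1},
  ],
)

```text
t: 3.12
tool_pos: [0.2912, -0.8358, 0.2371]
orientation: [2.035, 0.32, -2.026]
force: [0.3, -0.1, -1.3]
opening: 0.093
```

```bash
python3 - <<'E'
from h import *
s=robot.read_state();print(s['t'],s['q'],Ro.from_rotvec(s['orientation']).as_matrix().round(3))
E
```

```text
3.125 [-1.2943526   1.15995097  0.0292381   0.00222432  1.9294929  -0.05753229] [[ 0.008  0.328 -0.944]
 [-0.021 -0.944 -0.329]
 [-1.     0.023 -0.001]]
```

play_rows(
  plan=[
    {"slide": [0.33, -0.94, 0], "roll": 0, "fingers": 1},
    {"slide": [0.33, -0.94, 0], "roll": 0, "fingers": 1},
    {"slide": [0.33, -0.94, 0], "roll": 0, "fingers": 1},
    {"slide": [0.33, -0.94, 0], "roll": 0, "fingers": 1},
  ],
)

```text
t: 3.62
tool_pos: [0.3055, -0.8764, 0.2219]
orientation: [2.009, 0.215, -1.968]
force: [0.1, 0.1, -0.5]
opening: 0.0932
```

```bash
python3 - <<'E'
from h import *
s=robot.read_state();print(s['t'],s['q'],Ro.from_rotvec(s['orientation']).as_matrix().round(3))
E
```

```text
3.625 [-1.29334605  1.18442279  0.02239268  0.00704052  1.81365631 -0.05523948] [[ 0.04   0.326 -0.944]
 [-0.114 -0.938 -0.329]
 [-0.993  0.121  0.   ]]
```

```bash
python3 - <<'E'
from h import *
for n in ["scene","wrist"]:
    im=robot.read_camera(n); cv2.imwrite(f"pics/{n}1.png",im[:,:,::-1])
a=cv2.imread('pics/scene1.png');b=cv2.imread('pics/wrist1.png')
cv2.imwrite('pics/m1.png',cv2.resize(np.vstack([a,b]),(560,600) if 0 else (448,600)))
E
```

```text
(no output)
```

View pics/m1.png

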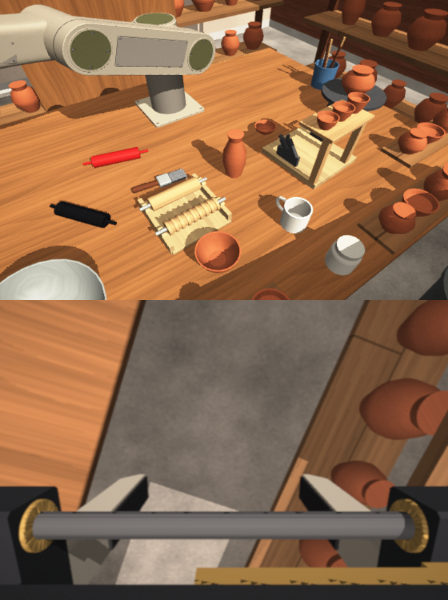

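play_rows(
  plan=[
    {"slide": [-0.3, 0.85, 1], "fingers": 1},
    {"slide": [-0.3, 0.85, 1], "fingers": 1},
    {"slide": [-0.3, 0.85, 1], "fingers": 1},
    {"slide": [-0.3, 0.85, 1], "fingers": 1},
    {"slide": [-0.3, 0.85, 1], "fingers": 1},
    {"slide": [-0.3, 0.85, 1], "fingers": 1},
    {"slide": [-0.3, 0.85, 1], "fingers": 1},
  ],
)

```text
$.plan[0]: bad value
```

play_rows(
  plan=[
    {"slide": [0.2, -0.55, 1], "fingers": 1},
    {"slide": [0.25, -0.7, 1], "fingers": 1},
    {"slide": [0.25, -0.7, 1], "fingers": 1},
    {"slide": [0.25, -0.7, 1], "fingers": 1},
    {"slide": [0.25, -0.7, 1], "fingers": 1},
    {"slide": [0.25, -0.7, 1], "fingers": 1},
  ],
)

```text
$.plan[0]: bad value
```

```bash
python3 - <<'E'
from h import *
s=robot.read_state();print(s['t'],s['q'],s['tool_pos'],Ro.from_rotvec(s['orientation']).as_matrix().round(3))
E
```

```text
3.725 [-1.29338818  1.18624658  0.02284485  0.00702697  1.8142825  -0.05526293] [ 0.30532973 -0.87591856  0.21996795] [[ 0.039  0.326 -0.944]
 [-0.112 -0.938 -0.329]
 [-0.993  0.118 -0.   ]]
```

Roll must be given explicitly.

play_rows(
  plan=[
    {"slide": [-0.3, 0.85, 1], "roll": 0, "fingers": 1},
    {"slide": [-0.3, 0.85, 1], "roll": 0, "fingers": 1},
    {"slide": [-0.3, 0.85, 1], "roll": 0, "fingers": 1},
    {"slide": [-0.3, 0.85, 1], "roll": 0, "fingers": 1},
    {"slide": [-0.3, 0.85, 1], "roll": 0, "fingers": 1},
    {"slide": [-0.3, 0.85, 1], "roll": 0, "fingers": 1},
    {"slide": [-0.2, 0.6, 1], "roll": 0, "fingers": 1},
  ],
)

```text
t: 4.6
tool_pos: [0.2459, -0.7067, 0.431]
orientation: [2.009, 0.216, -1.969]
force: [1.2, -0.7, 0.6]
opening: 0.0929
```

play_rows(
  plan=[
    {"slide": [0.2, -0.55, 1], "roll": 0, "fingers": 1},
    {"slide": [0.25, -0.7, 1], "roll": 0, "fingers": 1},
    {"slide": [0.25, -0.7, 1], "roll": 0, "fingers": 1},
    {"slide": [0.25, -0.7, 1], "roll": 0, "fingers": 1},
  ],
)

```text
t: 5.1
tool_pos: [0.2609, -0.7487, 0.5001]
orientation: [2.005, 0.194, -1.955]
force: [0.3, -1.1, -0.3]
opening: 0.0929
```

```bash
python3 - <<'E'
from h import *
s=robot.read_state();print(s['t'],s['q'],s['tool_pos'],Ro.from_rotvec(s['orientation']).as_matrix().round(3))
E
```

```text
5.1 [-1.30541315  0.83953528  0.03169496  0.01298708  2.12926501 -0.06149082] [ 0.26085028 -0.74867315  0.50009783] [[ 0.048  0.325 -0.945]
 [-0.133 -0.935 -0.328]
 [-0.99   0.141 -0.001]]
```

play_rows(
  plan=[
    {"slide": [0.33, -0.94, 0.9], "roll": 0, "fingers": 1},
    {"slide": [0.33, -0.94, 0.9], "roll": 0, "fingers": 1},
    {"slide": [0.33, -0.94, 0.9], "roll": 0, "fingers": 1},
    {"slide": [0.33, -0.94, 0.9], "roll": 0, "fingers": 1},
    {"slide": [0.33, -0.94, 0.9], "roll": 0, "fingers": 1},
    {"slide": [0.33, -0.94, 0.9], "roll": 0, "fingers": 1},
  ],
)

```text
t: 5.85
tool_pos: [0.2736, -0.7838, 0.5568]
orientation: [1.945, 0.005, -1.838]
force: [-0.3, 0.1, 0.3]
opening: 0.0926
```

```bash
python3 - <<'E'
from h import *
s=robot.read_state();print(s['t'],s['q'],s['tool_pos'],Ro.from_rotvec(s['orientation']).as_matrix().round(3))
E
```

```text
5.85 [-1.30718802  0.78974271  0.02240537  0.02555761  2.00054774 -0.05667539] [ 0.27364111 -0.78375459  0.5568124 ] [[ 0.107  0.311 -0.944]
 [-0.306 -0.894 -0.329]
 [-0.946  0.324 -0.   ]]
```

play_rows(
  plan=[
    {"slide": [0.33, -0.94, 0.9], "roll": 0, "fingers": 1},
    {"slide": [0.33, -0.94, 0.9], "roll": 0, "fingers": 1},
    {"slide": [0.33, -0.94, 0.9], "roll": 0, "fingers": 1},
    {"slide": [0.33, -0.94, 0.9], "roll": 0, "fingers": 1},
    {"slide": [0.33, -0.94, 0.9], "roll": 0, "fingers": 1},
  ],
)

```text
t: 6.48
tool_pos: [0.286, -0.8186, 0.5935]
orientation: [1.893, -0.132, -1.744]
force: [-0.4, -0.4, -0.3]
opening: 0.0931
```

```bash
cat > st.py <<'E'
from h import *
s=robot.read_state();R=Ro.from_rotvec(s['orientation']).as_matrix();print(s['t'],s['q'].round(3),s['tool_pos'].round(4),'F',s['force'].round(1),'op',round(s['opening'],4),'lean',np.degrees(np.arccos(-R[2,0])).round(2),'az',np.degrees(np.arctan2(R[1,0],R[0,0])).round(2),'jaw az',np.degrees(np.arctan2(R[1,1],R[0,1])).round(2),'z',R[:,2].round(3))
E
python3 st.py
```

```text
6.475 [-1.308  0.768  0.022  0.035  1.878 -0.054] [ 0.286  -0.8186  0.5935] F [-0.4 -0.4 -0.3] op 0.0931 lean 27.17 az -70.77 jaw az -70.82 z [-0.944 -0.329 -0.   ]
```

play_rows(
  plan=[
    {"slide": [0.33, -0.94, 0.9], "roll": 0, "fingers": 1},
    {"slide": [0.33, -0.94, 0.9], "roll": 0, "fingers": 1},
    {"slide": [0.33, -0.94, 0.9], "roll": 0, "fingers": 1},
    {"slide": [0.33, -0.94, 0.9], "roll": 0, "fingers": 1},
    {"slide": [0.33, -0.94, 0.9], "roll": 0, "fingers": 1},
  ],
)

```text
t: 7.1
tool_pos: [0.2995, -0.8565, 0.6298]
orientation: [1.836, -0.263, -1.646]
force: [0.0, 0.8, -0.6]
opening: 0.0928
```

```bash
python3 st.py
```

```text
7.1 [-1.309  0.756  0.023  0.044  1.743 -0.052] [ 0.2995 -0.8565  0.6298] F [ 0.   0.8 -0.6] op 0.0928 lean 35.53 az -70.75 jaw az -70.83 z [-0.944 -0.329 -0.001]
```

play_rows(
  plan=[
    {"slide": [0.2, 1, 0], "roll": 1, "fingers": 0.5},
    {"slide": [0.2, 1, 0], "roll": 1, "fingers": 0.5},
    {"slide": [0.2, 1, 0], "roll": 1, "fingers": 0.5},
    {"slide": [0.2, 1, -0.2], "roll": 1, "fingers": 0},
    {"slide": [0.2, 1, -0.2], "roll": 1, "fingers": 0},
    {"slide": [0.2, 1, -0.2], "roll": 1, "fingers": 0},
    {"slide": [0.2, 1, -0.2], "roll": 1, "fingers": -0.3},
    {"slide": [0.2, 1, -0.2], "roll": 1, "fingers": -0.3},
    {"slide": [0.2, 1, -0.2], "roll": 1, "fingers": -0.3},
    {"slide": [0.2, 1, -0.2], "roll": 0.4, "fingers": -0.3},
    {"slide": [0.2, 1, -0.2], "roll": 0, "fingers": -0.3},
    {"slide": [0.2, 1, -0.2], "roll": 0, "fingers": -0.3},
    {"slide": [0.2, 1, -0.2], "roll": 0, "fingers": -0.3},
    {"slide": [0.2, 1, -0.2], "roll": 0, "fingers": -0.3},
    {"slide": [0.2, 1, -0.2], "roll": 0, "fingers": -0.3},
    {"slide": [0.2, 1, -0.2], "roll": 0, "fingers": -0.3},
    {"slide": [0.2, 1, -0.2], "roll": 0, "fingers": -0.3},
    {"slide": [0.2, 1, -0.2], "roll": 0, "fingers": -0.3},
  ],
)

```text
t: 9.35
tool_pos: [0.4067, -0.3206, 0.5401]
orientation: [1.413, 0.779, -0.701]
force: [0.2, 0.3, -0.7]
opening: 0.0326
```

```bash
python3 st.py; cat >>h.py <<'E'
def wristcal(s):
    c=dict(robot.get_calibration('wrist'));T=np.eye(4);T[:3,:3]=Ro.from_rotvec(s['orientation']).as_matrix();T[:3,3]=s['tool_pos']
    M=np.linalg.inv(T@np.array(c['T_tool_cam']));c['R']=M[:3,:3];c['t']=M[:3,3];return c
E
python3 - <<'E'
from h import *
s=robot.read_state();c=wristcal(s)
im=robot.read_camera('wrist');cv2.imwrite('pics/wrist2.png',im[:,:,::-1])
import pickle;pickle.dump(c,open('w2.pkl','wb'))
for n in ['smooth','axle_a','ribbed','cradle']:
  for m in robot.mark_of('wrist',n)[:4]: print(n,m['p'],m['point'],atz(c,m['point'],0.055).round(4))
E
```

```text
9.35 [-1.19  -0.403  1.515  0.593  1.766 -1.048] [ 0.4067 -0.3206  0.5401] F [ 0.2  0.3 -0.7] op 0.0326 lean 35.41 az 3.06 jaw az 3.23 z [ 0.055 -0.998  0.001]
smooth 0.86 [91.5, 248.6] [ 0.389  -0.4522  0.055 ]
smooth 0.63 [146.5, 34.8] [ 0.4851 -0.1165  0.055 ]
smooth 0.59 [151.1, 107.2] [ 0.4892 -0.2254  0.055 ]
axle_a 0.94 [137.7, 205.3] [ 0.4626 -0.3868  0.055 ]
axle_a 0.91 [152.3, 169.5] [ 0.4884 -0.327   0.055 ]
axle_a 0.86 [147.6, 35.6] [ 0.4868 -0.1174  0.055 ]
ribbed 0.6 [203.5, 109.8] [ 0.5808 -0.2224  0.055 ]
cradle 0.58 [169.6, 106.8] [ 0.5198 -0.2222  0.055 ]
```

View pics/wrist2.png

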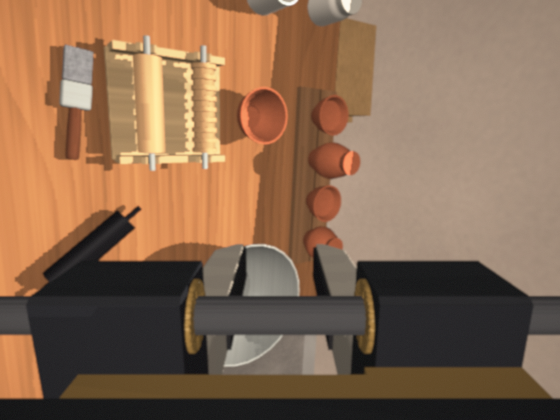

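```bash
python3 - <<'E'
from h import *
p=[0.52187,0.2442,0.07757]
def pin(th,y=124):
    a=np.radians(26)-th; return F2W(p,(-18.2+60*np.sin(a),y,79.6+60*np.cos(a)))[0]
L=np.radians(35.4);ax=np.array([np.sin(L)*np.cos(p[2]),np.sin(L)*np.sin(p[2]),-np.cos(L)])
for th in [0,.3,.6,.9,1.2,1.4]: print(th,pin(th).round(4),'tcp',(pin(th)+ax*.0188).round(4))
print('hover',(pin(0)-ax*.15).round(4), 'ax',ax)
E
```

```text
0 [0.5203 0.3685 0.1335] tcp [0.5312 0.3693 0.1182]
0.3 [0.5033 0.3671 0.1389] tcp [0.5141 0.368  0.1236]
0.6 [0.4854 0.3657 0.139 ] tcp [0.4963 0.3666 0.1236]
0.9 [0.4683 0.3644 0.1337] tcp [0.4792 0.3653 0.1184]
1.2 [0.4535 0.3633 0.1237] tcp [0.4644 0.3641 0.1083]
1.4 [0.4456 0.3626 0.1147] tcp [0.4564 0.3635 0.0994]
hover [0.4337 0.3617 0.2558] ax [ 0.57753925  0.04488979 -0.8151278 ]
```

play_rows(
  plan=[
    {"slide": [0.5, 1, 0], "roll": 0.16, "fingers": -0.35},
    {"slide": [0.5, 1, 0], "roll": 0, "fingers": -0.35},
    {"slide": [0.5, 1, 0], "roll": 0, "fingers": -0.35},
    {"slide": [0.5, 1, 0], "roll": 0, "fingers": -0.35},
    {"slide": [0.5, 1, 0], "roll": 0, "fingers": -0.35},
    {"slide": [0.5, 1, 0], "roll": 0, "fingers": -0.35},
    {"slide": [0, 1, 0], "roll": 0, "fingers": -0.35},
    {"slide": [0, 1, 0], "roll": 0, "fingers": -0.35},
    {"slide": [0, 1, 0], "roll": 0, "fingers": -0.35},
    {"slide": [0, 1, 0], "roll": 0, "fingers": -0.35},
    {"slide": [0, 1, 0], "roll": 0, "fingers": -0.35},
    {"slide": [0, 1, 0], "roll": 0, "fingers": -0.35},
    {"slide": [0, 1, 0], "roll": 0, "fingers": -0.35},
    {"slide": [-0.4, 1, 0], "roll": 0, "fingers": -0.35},
    {"slide": [-0.4, 1, -0.2], "roll": 0, "fingers": -0.35},
    {"slide": [-0.4, 1, -0.4], "roll": 0, "fingers": -0.35},
    {"slide": [-0.4, 1, -0.6], "roll": 0, "fingers": -0.35},
    {"slide": [-0.4, 1, -0.8], "roll": 0, "fingers": -0.35},
    {"slide": [-0.4, 1, -0.8], "roll": 0, "fingers": -0.35},
    {"slide": [-0.4, 1, -0.8], "roll": 0, "fingers": -0.35},
  ],
)

```text
t: 12.1
tool_pos: [0.4127, 0.2795, 0.4311]
orientation: [1.402, 0.795, -0.684]
force: [0.2, -0.2, -0.6]
opening: 0.0302
```

```bash
python3 st.py; python3 - <<'E'
from h import *
s=robot.read_state();c=wristcal(s)
im=robot.read_camera('wrist');cv2.imwrite('pics/wrist3.png',im[:,:,::-1])
for n,z in [('keeper_pin',.1335),('keeper_hinge',.0796),('frame_seat',.0841),('slot_mouth',.1235),('shelf_edge',.225)]:
  for m in robot.mark_of('wrist',n)[:2]: print(n,m['p'],m['point'],atz(c,m['point'],z).round(4))
p=[0.52187,0.2442,0.07757]
for k,v in dict(pin=(8.1,124,133.5),hinge=(-18.2,97,79.6),seat=(-1.2,0,84.1),mouth=(-27,0,123.5),she=(35,-22,225)).items(): print(k,proj(c,F2W(p,v)).round(0))
E
```

```text
12.1 [ 0.775 -0.638  1.873 -0.386  1.421  0.66 ] [0.4127 0.2795 0.4311] F [ 0.2 -0.2 -0.6] op 0.0302 lean 35.36 az 4.42 jaw az 4.48 z [ 0.078 -0.997  0.   ]
keeper_pin 0.66 [211.9, 112.4] [0.5131 0.3663 0.1335]
keeper_hinge 0.87 [183.3, 130.1] [0.4966 0.3426 0.0796]
frame_seat 0.79 [199.3, 197.9] [0.52   0.2486 0.0841]
slot_mouth 0.69 [193.6, 206.2] [0.4952 0.245  0.1235]
shelf_edge 0.78 [273.3, 235.3] [0.5547 0.2251 0.225 ]
pin [[217. 111.]]
hinge [[183. 132.]]
seat [[200. 201.]]
mouth [[193. 208.]]
she [[276. 235.]]
```

View pics/wrist3.png

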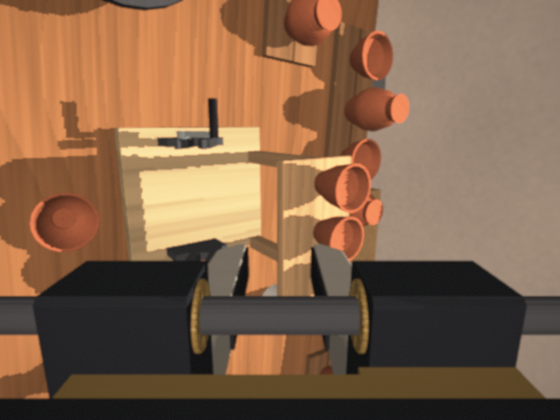

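play_rows(
  plan=[
    {"slide": [0.1, 0.45, -0.99], "roll": 0, "fingers": -0.14},
    {"slide": [0.1, 0.45, -0.99], "roll": 0, "fingers": -0.14},
    {"slide": [0.1, 0.45, -0.99], "roll": 0, "fingers": -0.14},
    {"slide": [0.1, 0.45, -0.99], "roll": 0, "fingers": -0.14},
    {"slide": [0.1, 0.45, -0.99], "roll": 0, "fingers": -0.14},
    {"slide": [0.12, 0.45, -0.99], "roll": 0, "fingers": -0.14},
    {"slide": [0.45, 0.04, -0.63], "roll": 0, "fingers": -0.14},
    {"slide": [0.45, 0.04, -0.63], "roll": 0, "fingers": -0.14},
    {"slide": [0, 0, 0], "roll": 0, "fingers": -0.14},
  ],
)

```text
t: 13.52
tool_pos: [0.4592, 0.3603, 0.2152]
orientation: [1.402, 0.794, -0.687]
force: [0.1, -0.6, 0.6]
opening: 0.0399
```

```bash
python3 st.py; python3 - <<'E'
from h import *
s=robot.read_state();c=wristcal(s)
im=robot.read_camera('wrist');cv2.imwrite('pics/wrist4.png',im[:,:,::-1])
im=robot.read_camera('side');cv2.imwrite('pics/side4.png',cv2.resize(im[170:330,100:300],None,fx=4,fy=3.75)[:,:,::-1])
m=robot.mark_of('wrist','keeper_pin')[:2]; print([(x['p'],x['point'],atz(c,x['point'],.1345)) for x in m])
E
```

```text
13.525 [ 0.837 -0.332  2.053 -0.492  1.007  0.94 ] [0.4592 0.3603 0.2152] F [ 0.1 -0.6  0.6] op 0.0399 lean 35.29 az 4.2 jaw az 4.38 z [ 0.075 -0.997  0.001]
[(0.78, [276.6, 212.0], array([0.51356334, 0.36478958, 0.1345    ]))]
```

View pics/wrist4.png

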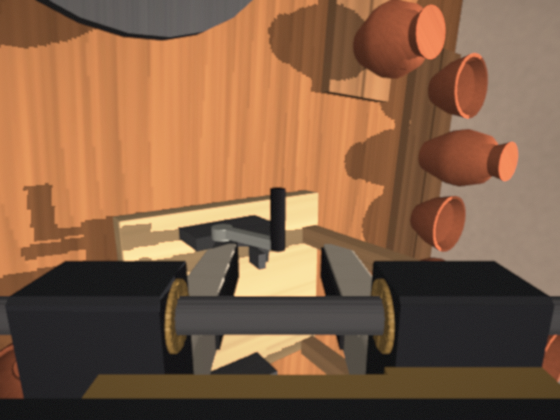

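View pics/side4.png

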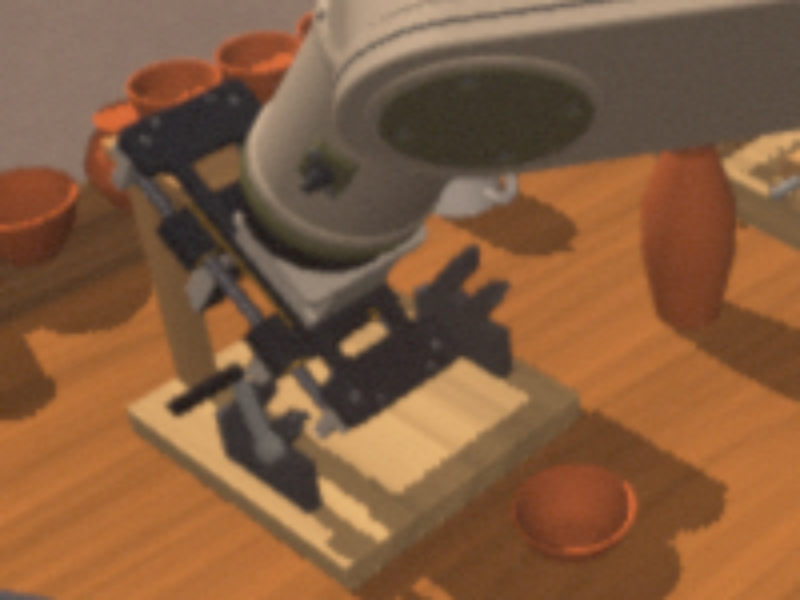

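play_rows(
  plan=[
    {"slide": [0.54, 0.04, -0.76], "roll": 0, "fingers": -0.14},
    {"slide": [0.54, 0.04, -0.76], "roll": 0, "fingers": -0.14},
    {"slide": [0.54, 0.04, -0.76], "roll": 0, "fingers": -0.14},
    {"slide": [0.54, 0.04, -0.76], "roll": 0, "fingers": -0.14},
    {"slide": [0, 0, 0], "roll": 0, "fingers": -0.48},
    {"slide": [0, 0, 0], "roll": 0, "fingers": -0.48},
    {"slide": [-0.43, -0.03, 0.06], "roll": 0, "fingers": -0.48},
    {"slide": [-0.43, -0.03, 0.06], "roll": 0, "fingers": -0.48},
    {"slide": [-0.4, -0.03, -0.09], "roll": 0, "fingers": -0.48},
    {"slide": [-0.4, -0.03, -0.09], "roll": 0, "fingers": -0.48},
    {"slide": [-0.38, -0.03, -0.29], "roll": 0, "fingers": -0.48},
    {"slide": [-0.38, -0.03, -0.29], "roll": 0, "fingers": -0.48},
    {"slide": [0, 0, 0], "roll": 0, "fingers": -0.48},
  ],
)

```text
t: 15.3
tool_pos: [0.4483, 0.3604, 0.1032]
orientation: [1.399, 0.797, -0.686]
force: [-0.1, -0.6, -0.2]
opening: 0.0241
```

```bash
python3 st.py; python3 - <<'E'
from h import *
im=robot.read_camera('side');cv2.imwrite('pics/side5.png',cv2.resize(im[170:330,100:300],None,fx=4,fy=3.75)[:,:,::-1])
E
```

```text
15.3 [ 0.855 -0.21   2.171 -0.594  0.809  1.111] [0.4483 0.3604 0.1032] F [-0.1 -0.6 -0.2] op 0.0241 lean 35.2 az 4.33 jaw az 4.63 z [ 0.079 -0.997  0.003]
```

View pics/side5.png

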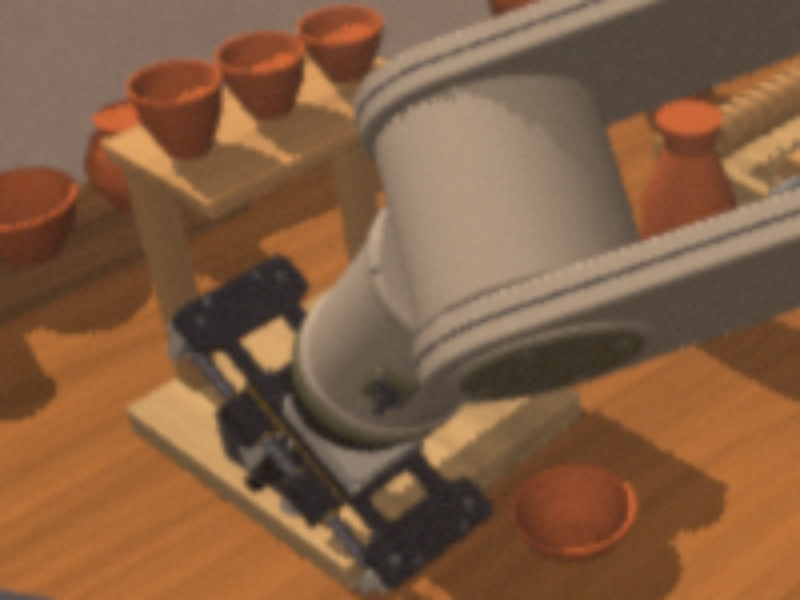

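play_rows(
  plan=[
    {"slide": [-0.57, -0.04, 0.81], "roll": 0, "fingers": -0.4},
    {"slide": [-0.57, -0.04, 0.81], "roll": 0, "fingers": -0.4},
    {"slide": [-0.57, -0.04, 0.81], "roll": 0, "fingers": -0.3},
    {"slide": [-0.3, -0.04, 1], "roll": 0, "fingers": 0.2},
    {"slide": [0, -0.5, 1], "roll": 0, "fingers": 0.2},
    {"slide": [0, -0.5, 1], "roll": 0, "fingers": 0.2},
  ],
)

```text
t: 16.1
tool_pos: [0.3898, 0.3261, 0.2691]
orientation: [1.402, 0.796, -0.684]
force: [0.2, 0.9, 0.2]
opening: 0.0544
```

```bash
python3 st.py; python3 - <<'E'
from h import *
s=robot.read_state();c=wristcal(s)
import pickle;pickle.dump(c,open('w6.pkl','wb'))
im=robot.read_camera('wrist');cv2.imwrite('pics/wrist6.png',im[:,:,::-1])
p=[0.52187,0.2442,0.07757]
for n,z in [('keeper_pin',.117),('keeper_hinge',.0796),('frame_seat',.0841),('slot_mouth',.1235),('shelf_edge',.225),('dish',0)]:
  for m in robot.mark_of('wrist',n)[:2]: print(n,m['p'],m['point'],atz(c,m['point'],z).round(4))
for k,v in dict(pin=(8.1,124,133.5),hinge=(-18.2,97,79.6),seat=(-1.2,0,84.1),mouth=(-27,0,123.5),she=(35,-22,225)).items(): print(k,proj(c,F2W(p,v)).round(0))
for th in(1,1.1,1.2,1.3,1.4,1.5):
    a=np.radians(26)-th; print(th,proj(c,F2W(p,[(-18.2+60*np.sin(a),y,79.6+60*np.cos(a)) for y in(101,141)])).round(0).tolist())
E
```

```text
16.1 [ 0.917 -0.587  2.134 -0.481  1.196  0.926] [0.3898 0.3261 0.2691] F [0.2 0.9 0.2] op 0.0544 lean 35.32 az 4.46 jaw az 4.55 z [ 0.079 -0.997  0.001]
keeper_pin 0.84 [235.8, 164.0] [0.447  0.3605 0.117 ]
keeper_hinge 0.88 [257.1, 181.1] [0.4942 0.3398 0.0796]
frame_seat 0.64 [275.0, 262.1] [0.5215 0.2463 0.0841]
slot_mouth 0.73 [273.0, 278.9] [0.4918 0.2453 0.1235]
shelf_edge 0.74 [242.7, 245.5] [0.3946 0.3207 0.225 ]
dish 0.22 [258.1, 180.1] [0.5459 0.3304 0.    ]
pin [[311. 159.]]
hinge [[259. 181.]]
seat [[274. 264.]]
mouth [[275. 281.]]
she [[394. 326.]]
1 [[260.0, 187.0], [259.0, 142.0]]
1.1 [[253.0, 187.0], [252.0, 142.0]]
1.2 [[246.0, 187.0], [246.0, 142.0]]
1.3 [[240.0, 187.0], [239.0, 142.0]]
1.4 [[234.0, 187.0], [233.0, 142.0]]
1.5 [[228.0, 186.0], [227.0, 142.0]]
```

View pics/wrist6.png

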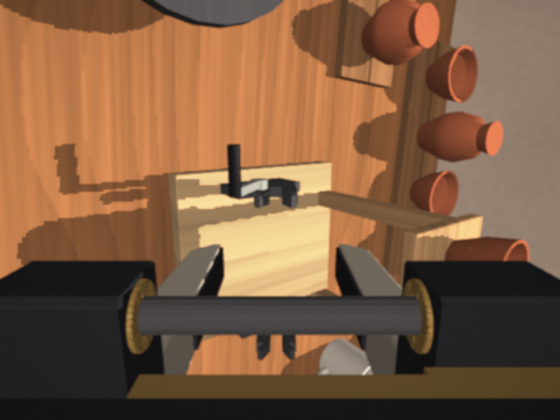

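```bash
python3 - <<'E'
from h import *
import pickle
c=pickle.load(open('w6.pkl','rb'));im=cv2.imread('pics/wrist6.png')
p=[0.52187,0.2442,0.07757]
big=cv2.resize(im[130:380,150:420],None,fx=2.9,fy=2.4)
def ln(X,col):
    P=proj(c,F2W(p,X)); P=np.round((P-[150,130])*[2.9,2.4]).astype(int)
    cv2.polylines(big,[P.reshape(-1,1,2)],False,col,1)
ln([(-90,-105,25),(-90,105,25),(140,105,25)],(0,255,0)); ln([(-90,105,0),(140,105,0)],(0,255,255))
for y in(79,91,-79,-91): ln([(-1.2,y,84.1),(-27,y,123.5)],(255,255,0))
ln([(-18.2,97,79.6),(-18.2,110,79.6)],(0,0,255))
ln([(35,70,225),(35,70,239),(145,70,239)],(255,0,255)); ln([(35,70,239),(35,-50,239)],(255,0,255))
cv2.imwrite('pics/ov6.png',big)
E
```

```text
(no output)
```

View pics/ov6.png

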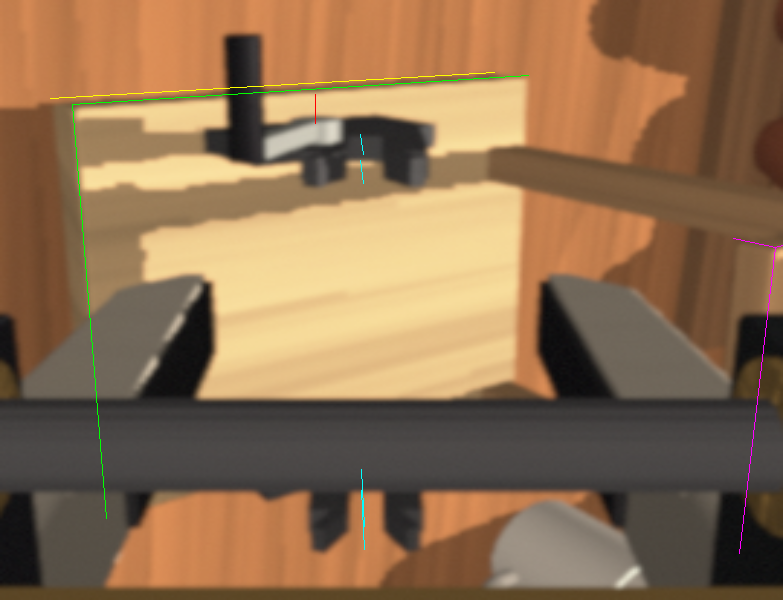

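play_rows(
  plan=[
    {"slide": [0.5, -1, 0.5], "roll": -0.52, "fingers": 0.3},
    {"slide": [0.5, -1, 0.5], "roll": 0, "fingers": 0.3},
    {"slide": [0.5, -1, 0.5], "roll": 0, "fingers": 0.3},
    {"slide": [0.5, -1, 0.3], "roll": 0, "fingers": 0.3},
    {"slide": [0.5, -1, 0], "roll": 0, "fingers": 0.3},
    {"slide": [0.3, -1, 0], "roll": 0, "fingers": 0.3},
    {"slide": [0, -1, 0], "roll": 0, "fingers": 0.3},
    {"slide": [0, -1, 0], "roll": 0, "fingers": 0.3},
    {"slide": [0, -1, 0], "roll": 0, "fingers": 0.3},
    {"slide": [0, -1, 0], "roll": 0, "fingers": 0.3},
    {"slide": [0, -1, 0], "roll": 0, "fingers": 0.3},
    {"slide": [0, -1, 0], "roll": 0, "fingers": 0.3},
    {"slide": [-0.3, -1, 0], "roll": 0, "fingers": 0.3},
    {"slide": [-0.5, -1, -0.3], "roll": 0, "fingers": 0.3},
    {"slide": [-0.5, -1, -0.5], "roll": 0, "fingers": 0.3},
    {"slide": [-0.5, -1, -0.5], "roll": 0, "fingers": 0.3},
    {"slide": [-0.4, -1, -0.5], "roll": 0, "fingers": 0.3},
    {"slide": [-0.3, -1, -0.5], "roll": 0, "fingers": 0.3},
    {"slide": [0, -0.3, 0], "roll": 0, "fingers": 0.3},
    {"slide": [0, 0, 0], "roll": 0, "fingers": 0.3},
  ],
)

```text
t: 18.95
tool_pos: [0.4168, -0.224, 0.2554]
orientation: [1.435, 0.762, -0.752]
force: [0.1, 0.9, 0.2]
opening: 0.0602
```

```bash
python3 st.py; python3 - <<'E'
from h import *
s=robot.read_state();c=wristcal(s)
import pickle;pickle.dump(c,open('w7.pkl','wb'))
im=robot.read_camera('wrist');cv2.imwrite('pics/wrist7.png',im[:,:,::-1])
for n,z in [('smooth',.055),('axle_a',.055),('ribbed',.055),('cradle',0)]:
  for m in robot.mark_of('wrist',n)[:4]: print(n,m['p'],m['point'],atz(c,m['point'],z).round(4))
E
```

```text
18.95 [-1.007 -0.768  2.258  0.516  1.34  -1.052] [ 0.4168 -0.224   0.2554] F [0.1 0.9 0.2] op 0.0602 lean 34.38 az 0.62 jaw az 0.19 z [ 0.006 -1.    -0.004]
smooth 0.74 [222.7, 185.2] [ 0.4829 -0.2197  0.055 ]
axle_a 0.97 [222.2, 79.5] [ 0.4862 -0.1161  0.055 ]
axle_a 0.9 [210.6, 328.8] [ 0.4623 -0.3785  0.055 ]
axle_a 0.72 [228.6, 283.0] [ 0.486  -0.3298  0.055 ]
ribbed 0.79 [299.9, 180.9] [ 0.5837 -0.2235  0.055 ]
ribbed 0.28 [218.2, 78.5] [ 0.482  -0.1154  0.055 ]
cradle 0.93 [242.5, 173.5] [ 0.5363 -0.2172 -0.    ]
```

View pics/wrist7.png

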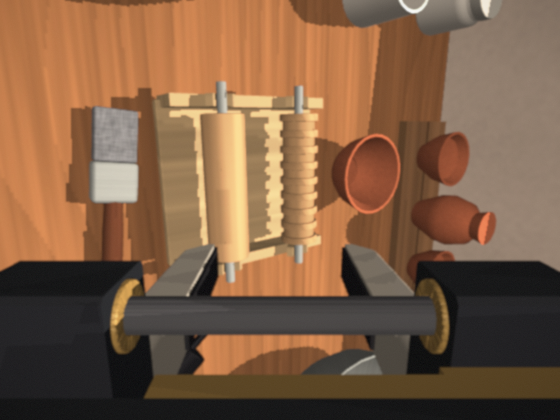

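```bash
python3 - <<'E'
import cv2
im=cv2.imread('pics/wrist7.png')[70:300,140:340];cv2.imwrite('pics/crop7.png',cv2.resize(im,None,fx=2.6,fy=2.6,interpolation=cv2.INTER_CUBIC))
E
```

```text
(no output)
```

View pics/crop7.png

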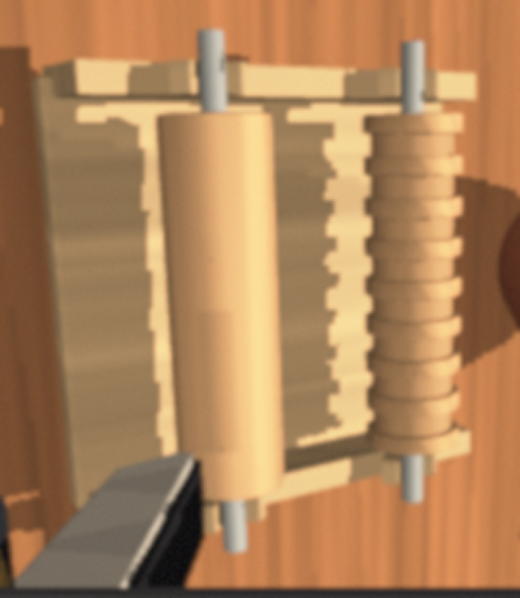

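play_rows(
  plan=[
    {"slide": [-0.05, 0.05, -0.79], "roll": 0, "fingers": 0.3},
    {"slide": [-0.05, 0, -0.79], "roll": 0, "fingers": 0.3},
    {"slide": [-0.04, 0, -0.79], "roll": 0, "fingers": 0.3},
    {"slide": [0, 0, -0.76], "roll": 0, "fingers": 0.3},
    {"slide": [0, 0, 0], "roll": 0, "fingers": 0.3},
  ],
)

```text
t: 19.82
tool_pos: [0.4122, -0.2211, 0.1604]
orientation: [1.435, 0.764, -0.75]
force: [-0.3, 0.4, 1.2]
opening: 0.0602
```

```bash
python3 st.py; python3 - <<'E'
from h import *
s=robot.read_state();c=wristcal(s)
im=robot.read_camera('wrist');cv2.imwrite('pics/wrist8.png',im[:,:,::-1])
print(proj(c,[[.4868,-.1175,.055],[.4868,-.3275,.055],[.4868,-.2225,.055]]))
for m in robot.mark_of('wrist','axle_a')[:4]: print(m['p'],m['point'],atz(c,m['point'],.055).round(4))
E
```

```text
19.825 [-1.015 -0.739  2.414  0.549  1.186 -1.159] [ 0.4122 -0.2211  0.1604] F [-0.3  0.4  1.2] op 0.0602 lean 34.34 az 0.77 jaw az 0.29 z [ 0.008 -1.    -0.004]
[[282.64939346  73.73518726]
 [281.07652106 319.27014527]
 [281.79971807 206.37469023]]
0.97 [281.9, 74.7] [ 0.4861 -0.1183  0.055 ]
0.63 [252.5, 372.2] [ 0.4562 -0.3697  0.055 ]
```

View pics/wrist8.png

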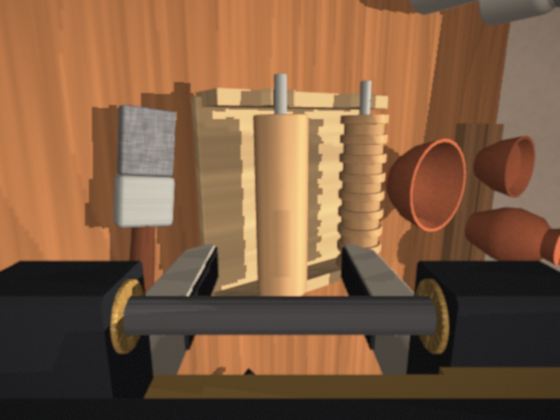

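play_rows(
  plan=[
    {"slide": [0.68, -0.02, -0.97], "roll": 0, "fingers": 0.3},
    {"slide": [0.68, -0.02, -0.97], "roll": 0, "fingers": 0.3},
    {"slide": [0.5, 0, -0.7], "roll": 0, "fingers": 0.3},
    {"slide": [0.45, 0, -0.63], "roll": 0, "fingers": 0.3},
    {"slide": [0.44, 0, -0.62], "roll": 0, "fingers": 0.3},
    {"slide": [0, 0, 0], "roll": 0, "fingers": 0.3},
  ],
)

```text
t: 20.68
tool_pos: [0.4955, -0.2232, 0.0452]
orientation: [1.434, 0.763, -0.75]
force: [-0.9, 0.1, -0.2]
opening: 0.0603
```

```bash
python3 st.py; python3 - <<'E'
from h import *
im=robot.read_camera('side');cv2.imwrite('pics/side9.png',cv2.resize(im[160:300,230:400],None,fx=4.2,fy=4.2)[:,:,::-1])
E
```

```text
20.675 [-0.817 -0.275  2.34   0.652  0.756 -1.235] [ 0.4955 -0.2232  0.0452] F [-0.9  0.1 -0.2] op 0.0603 lean 34.4 az 0.69 jaw az 0.36 z [ 0.008 -1.    -0.003]
```

View pics/side9.png

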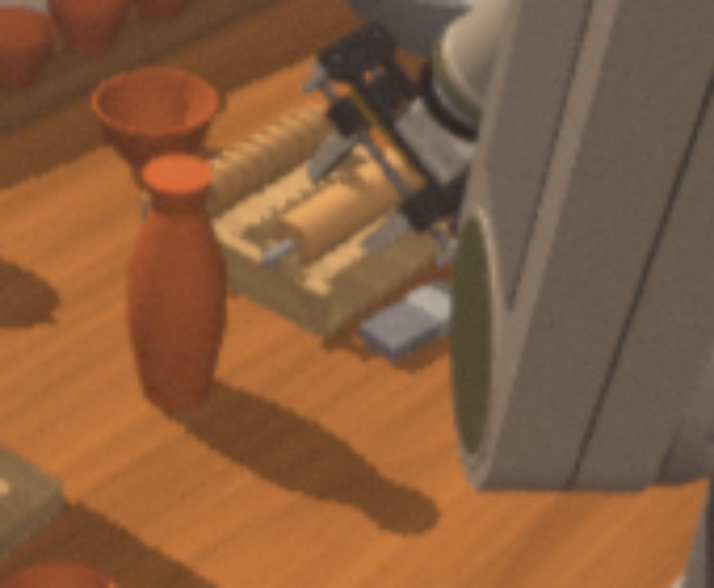

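play_rows(
  plan=[
    {"slide": [0, 0, 0], "roll": 0, "fingers": -0.05},
    {"slide": [0, 0, 0], "roll": 0, "fingers": -1},
    {"slide": [0, 0, 0], "roll": 0, "fingers": -1},
    {"slide": [0, 0, 0], "roll": 0, "fingers": -1},
  ],
  squeeze=25,
)

```text
t: 21.22
tool_pos: [0.4948, -0.2242, 0.0459]
orientation: [1.433, 0.761, -0.751]
force: [-7.7, 0.4, 4.7]
opening: 0.0432
```

```bash
python3 st.py
```

```text
21.225 [-0.819 -0.279  2.342  0.651  0.756 -1.235] [ 0.4948 -0.2242  0.0459] F [-7.7  0.4  4.7] op 0.0432 lean 34.45 az 0.44 jaw az 0.35 z [ 0.007 -1.    -0.001]
```

play_rows(
  plan=[
    {"slide": [0, 0, 0.4], "roll": 0, "fingers": -1},
    {"slide": [0, 0, 0.7], "roll": 0, "fingers": -1},
    {"slide": [0, 0, 1], "roll": 0, "fingers": -1},
    {"slide": [0, 0, 1], "roll": 0, "fingers": -1},
    {"slide": [0, 0, 1], "roll": 0, "fingers": -1},
    {"slide": [0, 0, 1], "roll": 0, "fingers": -1},
    {"slide": [0, 0, 1], "roll": 0, "fingers": -1},
    {"slide": [0, 0, 1], "roll": 0, "fingers": -1},
    {"slide": [0, 0, 1], "roll": 0, "fingers": -1},
  ],
)

```text
t: 22.35
tool_pos: [0.4945, -0.2236, 0.2899]
orientation: [1.433, 0.761, -0.751]
force: [-0.0, 0.4, -2.0]
opening: 0.0435
```

```bash
python3 st.py; python3 - <<'E'
from h import *
s=robot.read_state();c=wristcal(s)
import pickle;pickle.dump((s,c),open('w10.pkl','wb'))
im=robot.read_camera('wrist');cv2.imwrite('pics/wrist10.png',im[:,:,::-1])
for m in robot.mark_of('wrist','axle_a')[:4]: print(m['p'],m['point'])
R=Ro.from_rotvec(s['orientation']).as_matrix()
for L in (-.105,.105,-.075,.075):
    X=s['tool_pos']+R@np.array([-.0145,0,L]); print(L,X.round(4),proj(c,X).round(1))
E
```

```text
22.35 [-0.818 -0.571  2.08   0.456  1.233 -0.889] [ 0.4945 -0.2236  0.2899] F [-0.   0.4 -2. ] op 0.0435 lean 34.42 az 0.44 jaw az 0.31 z [ 0.006 -1.    -0.001]
0.85 [278.3, 12.3]
-0.105 [ 0.4857 -0.1186  0.302 ] [[279.4  15.9]]
0.105 [ 0.487  -0.3286  0.3018] [[279.2 459.7]]
-0.075 [ 0.4859 -0.1486  0.302 ] [[279.3  98.2]]
0.075 [ 0.4868 -0.2986  0.3018] [[279.2 411.4]]
```

View pics/wrist10.png

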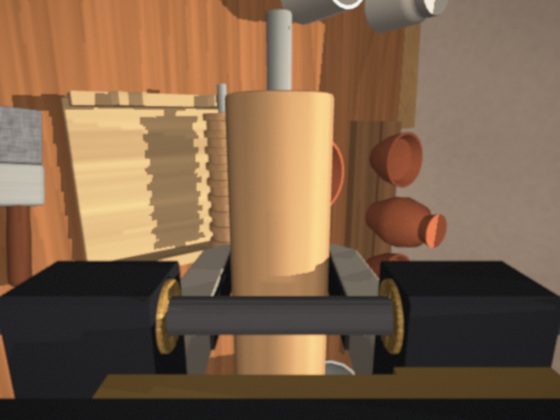

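```bash
python3 - <<'E'
from h import *
import pickle
s,c=pickle.load(open('w10.pkl','rb'));im=cv2.imread('pics/wrist10.png').astype(int)
T=np.array(robot.get_calibration('wrist')['T_tool_cam']);Ti=np.linalg.inv(T)
rows=list(range(110,230,15))
obs=[]
for r in rows:
    l=im[r,200:360]; g=np.abs(np.diff(cv2.GaussianBlur(l.astype(np.float32),(1,1),0),axis=0)).sum(1)
    i=np.argmax(g[:60]);j=90+np.argmax(g[90:]); obs.append((r,200+i+.5,200+j+.5))
print(obs)
def model(d,ja,tilt):
    # axis point in tool (d,ja,0), dir (tilt,0,1)
    P=Ti[:3,:3]@np.array([d,ja,0])+Ti[:3,3];D=Ti[:3,:3]@np.array([tilt,0,1.]);D/=np.linalg.norm(D)
    Q=P-D*(P@D); L=np.linalg.norm(Q);u=Q/L;v=np.cross(D,u);a=np.arcsin(.022/L); out=[]
    for sg in(1,-1):
        n=np.cos(a)*v*1+sg*np.sin(a)*(-u) # plane normal
        # plane contains D and ray at angle sg*a from u
        ray=np.cos(a)*u+sg*np.sin(a)*v; n=np.cross(D,ray); out.append(n)
    return out
def cols(p):
    o=[]
    for r,_,_ in obs:
        y=(r-c['cy'])/c['fy']; cc=sorted(-(n[1]*y+n[2])/n[0]*c['fx']+c['cx'] for n in model(*p)); o.append(cc)
    return np.array(o)
f=lambda p:(cols(p)-np.array([[a,b] for _,a,b in obs])).ravel()
r=least_squares(f,[-.014,0,0],x_scale=[.01,.01,.1]);print(r.x,np.round(f(r.x),1))
f2=lambda p:f([p[0],p[1],0]); r=least_squares(f2,[-.014,0]);print(r.x,np.round(f2(r.x),1))
for d in(-.0145,-.012,-.009):
  for zt in (-.105,-.106): 
    X=Ti[:3,:3]@np.array([d,0,zt])+Ti[:3,3];print(d,zt,c['fy']*X[1]/X[2]+c['cy'])
E
```

```text
[(110, np.float64(224.5), np.float64(333.5)), (125, np.float64(206.5), np.float64(332.5)), (140, np.float64(206.5), np.float64(332.5)), (155, np.float64(207.5), np.float64(331.5)), (170, np.float64(226.5), np.float64(331.5)), (185, np.float64(227.5), np.float64(330.5)), (200, np.float64(207.5), np.float64(330.5)), (215, np.float64(208.5), np.float64(329.5))]
[-0.03923705 -0.00236327 -0.21652314] [-10.4  -1.8   7.7  -0.8   7.8  -0.9   6.8   0.  -12.1  -0.  -13.    0.9
   7.1   0.8   6.1   1.8]
[-0.0282027 -0.0023565] [-12.3  -0.2   6.3   0.3   7.   -0.2   6.6   0.3 -11.8  -0.3 -12.1   0.2
   8.5  -0.3   8.2   0.2]
-0.0145 -0.105 15.91925732392474
-0.0145 -0.106 13.028296725219121
-0.012 -0.105 17.79301566693246
-0.012 -0.106 14.955572925126262
-0.009 -0.105 19.957347305910076
-0.009 -0.106 17.18157637954954
```

```bash
python3 - <<'E'
from h import *
import pickle
s,c=pickle.load(open('w10.pkl','rb'));im=cv2.imread('pics/wrist10.png').astype(np.float32)
T=np.array(robot.get_calibration('wrist')['T_tool_cam']);Ti=np.linalg.inv(T)
for r in (110,140,170,200,230): print(r,[int(x) for x in im[r,218:240].sum(1)],[int(x) for x in im[r,325:338].sum(1)])
def cols(d,tilt,r,ja=0):
    P=Ti[:3,:3]@np.array([d,ja,0])+Ti[:3,3];D=Ti[:3,:3]@np.array([tilt,0,1.]);D/=np.linalg.norm(D)
    Q=P-D*(P@D); L=np.linalg.norm(Q);u=Q/L;v=np.cross(D,u);a=np.arcsin(.022/L);y=(r-c['cy'])/c['fy']
    o=[]
    for sg in(1,-1):
        n=np.cross(D,np.cos(a)*u+sg*np.sin(a)*v);o.append(-(n[1]*y+n[2])/n[0]*c['fx']+c['cx'])
    return np.round(sorted(o),1)
for d in(-.016,-.0145,-.012,-.009,-.006): print(d,[cols(d,0,r).tolist() for r in(110,140,170,200,230)])
E
```

```text
110 [405, 344, 368, 414, 467, 493, 449, 333, 229, 222, 241, 256, 266, 279, 286, 294, 296, 300, 306, 305, 308, 314] [602, 603, 601, 596, 584, 565, 547, 517, 433, 319, 259, 253, 254]
140 [347, 362, 376, 399, 419, 434, 443, 407, 322, 240, 221, 242, 259, 273, 279, 287, 295, 299, 303, 312, 315, 314] [604, 603, 598, 587, 570, 549, 521, 451, 332, 258, 251, 253, 259]
170 [337, 346, 352, 363, 371, 383, 395, 397, 369, 300, 234, 224, 243, 257, 272, 285, 291, 296, 306, 308, 314, 318] [602, 600, 590, 569, 552, 520, 442, 321, 260, 250, 250, 252, 250]
200 [331, 335, 343, 354, 367, 377, 395, 401, 413, 398, 337, 253, 223, 241, 258, 275, 281, 290, 301, 307, 318, 316] [598, 585, 573, 552, 521, 444, 357, 360, 398, 380, 333, 288, 266]
230 [320, 323, 326, 336, 345, 359, 368, 381, 389, 402, 399, 345, 261, 227, 245, 258, 277, 288, 293, 299, 312, 319] [589, 573, 556, 520, 441, 318, 255, 265, 276, 272, 268, 263, 262]
-0.016 [[223.8, 334.8], [224.9, 333.8], [225.9, 332.7], [227.0, 331.6], [228.0, 330.5]]
-0.0145 [[224.4, 334.3], [225.4, 333.2], [226.5, 332.1], [227.5, 331.1], [228.5, 330.0]]
-0.012 [[225.3, 333.4], [226.3, 332.3], [227.3, 331.3], [228.4, 330.2], [229.4, 329.2]]
-0.009 [[226.3, 332.3], [227.3, 331.3], [228.4, 330.3], [229.4, 329.2], [230.4, 328.2]]
-0.006 [[227.4, 331.3], [228.3, 330.3], [229.3, 329.3], [230.3, 328.3], [231.3, 327.3]]
```

play_rows(
  plan=[
    {"slide": [-0.15, 0.6, 0], "roll": 0.25, "fingers": -1},
    {"slide": [-0.15, 1, 0], "roll": 0.26, "fingers": -1},
    {"slide": [-0.15, 1, 0], "roll": 0, "fingers": -1},
    {"slide": [-0.15, 1, 0], "roll": 0, "fingers": -1},
    {"slide": [-0.15, 1, 0], "roll": 0, "fingers": -1},
    {"slide": [-0.15, 1, 0], "roll": 0, "fingers": -1},
    {"slide": [-0.1, 1, 0], "roll": 0, "fingers": -1},
    {"slide": [0, 1, 0], "roll": 0, "fingers": -1},
    {"slide": [0, 1, 0], "roll": 0, "fingers": -1},
    {"slide": [0, 1, 0], "roll": 0, "fingers": -1},
    {"slide": [0, 1, 0], "roll": 0, "fingers": -1},
    {"slide": [0, 1, 0], "roll": 0, "fingers": -1},
    {"slide": [0, 1, 0], "roll": 0, "fingers": -1},
    {"slide": [0, 1, 0], "roll": 0, "fingers": -1},
    {"slide": [0, 1, 0], "roll": 0, "fingers": -1},
    {"slide": [0, 0.8, -0.6], "roll": 0, "fingers": -1},
    {"slide": [0, 0, -1], "roll": 0, "fingers": -1},
    {"slide": [0, 0, -0.8], "roll": 0, "fingers": -1},
    {"slide": [0, 0, -0.5], "roll": 0, "fingers": -1},
    {"slide": [0, 0, 0], "roll": 0, "fingers": -1},
  ],
)

```text
t: 24.95
tool_pos: [0.4783, 0.2347, 0.1999]
orientation: [1.394, 0.823, -0.706]
force: [0.4, -1.2, -2.8]
opening: 0.0434
```

```bash
cat > roll.py <<'E'
from h import *
def where(d=-.013,off=-.0015):
    s=robot.read_state();R=Ro.from_rotvec(s['orientation']).as_matrix();p=[0.52187,0.2442,0.07757]
    C=s['tool_pos']+R@np.array([d,0,off]); y=-R[:,2]
    S=F2W(p,(-1.2,0,84.1))[0]; c,sn=np.cos(p[2]),np.sin(p[2]);Rf=np.array([[c,-sn,0],[sn,c,0],[0,0,1]])
    print('roller in seat frame mm',((C-S)@Rf*1000).round(1),'axis dy mm per 105',((y)@Rf*105).round(1))
    return s,C,Rf
E
python3 st.py; python3 - <<'E'
from roll import *
s,C,Rf=where(); 
im=robot.read_camera('side');cv2.imwrite('pics/side11.png',cv2.resize(im[150:330,100:310],None,fx=3.8,fy=3.3)[:,:,::-1])
im=robot.read_camera('scene');cv2.imwrite('pics/scene11.png',cv2.resize(im[110:270,300:480],None,fx=4.4,fy=3.75)[:,:,::-1])
im=robot.read_camera('wrist');cv2.imwrite('pics/wrist11.png',im[:,:,::-1])
E
```

```text
24.95 [ 0.527 -0.579  2.242 -0.292  0.961  0.552] [0.4783 0.2347 0.1999] F [ 0.4 -1.2 -2.8] op 0.0434 lean 33.46 az 4.88 jaw az 4.5 z [ 0.08  -0.997 -0.003]
roller in seat frame mm [-50.1  -4.6 126.6] axis dy mm per 105 [ -0.3 105.    0.3]
```

View pics/side11.png

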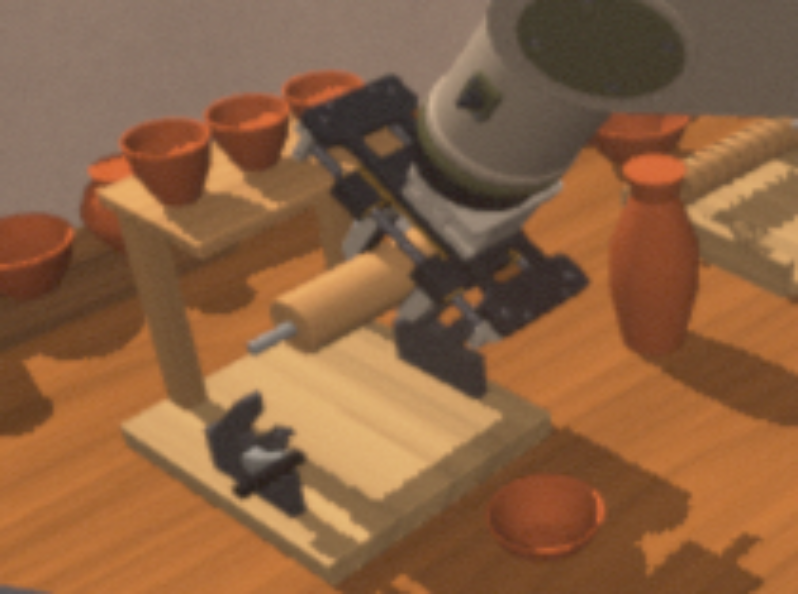

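View pics/scene11.png

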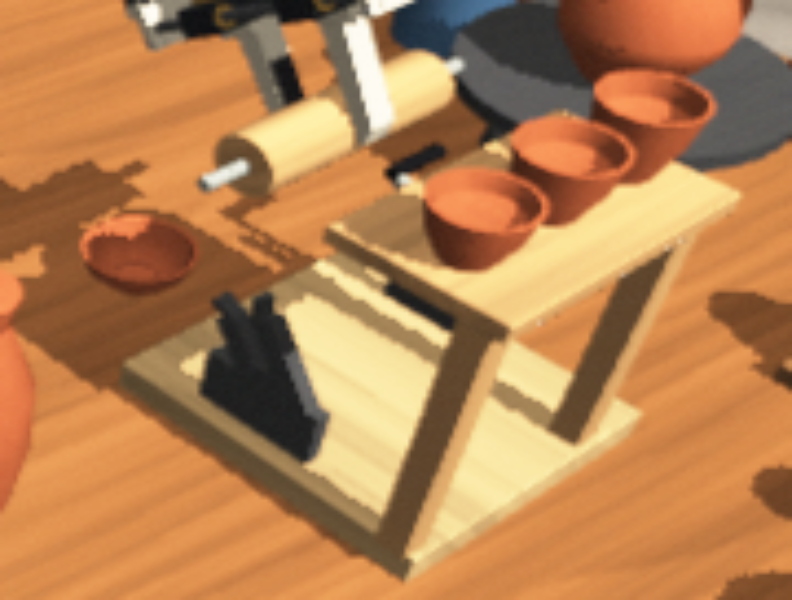

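View pics/wrist11.png

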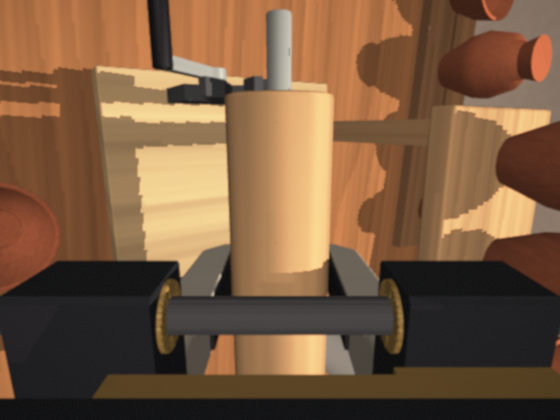

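play_rows(
  plan=[
    {"slide": [-0.22, 0.06, -0.61], "roll": 0, "fingers": -1},
    {"slide": [-0.22, 0.06, -0.61], "roll": 0, "fingers": -1},
    {"slide": [0.35, 0.03, -0.5], "roll": 0, "fingers": -1},
    {"slide": [0.35, 0.03, -0.5], "roll": 0, "fingers": -1},
    {"slide": [0.35, 0.03, -0.5], "roll": 0, "fingers": -1},
    {"slide": [0, 0, 0], "roll": 0, "fingers": -1},
  ],
)

```text
t: 25.85
tool_pos: [0.4964, 0.2409, 0.1177]
orientation: [1.393, 0.823, -0.707]
force: [-0.6, 0.2, -2.3]
opening: 0.0434
```

```bash
python3 st.py; python3 - <<'E'
from roll import *
s,C,Rf=where(); 
im=robot.read_camera('side');cv2.imwrite('pics/side12.png',cv2.resize(im[190:330,120:270],None,fx=4.6,fy=4.2,interpolation=cv2.INTER_CUBIC)[:,:,::-1])
im=robot.read_camera('scene');cv2.imwrite('pics/scene12.png',cv2.resize(im[120:250,310:450],None,fx=4.6,fy=4.6,interpolation=cv2.INTER_CUBIC)[:,:,::-1])
E
```

```text
25.85 [ 0.517 -0.413  2.286 -0.343  0.759  0.626] [0.4964 0.2409 0.1177] F [-0.6  0.2 -2.3] op 0.0434 lean 33.43 az 4.83 jaw az 4.48 z [ 0.08  -0.997 -0.003]
roller in seat frame mm [-31.6   0.1  44.5] axis dy mm per 105 [ -0.3 105.    0.3]
```

View pics/side12.png

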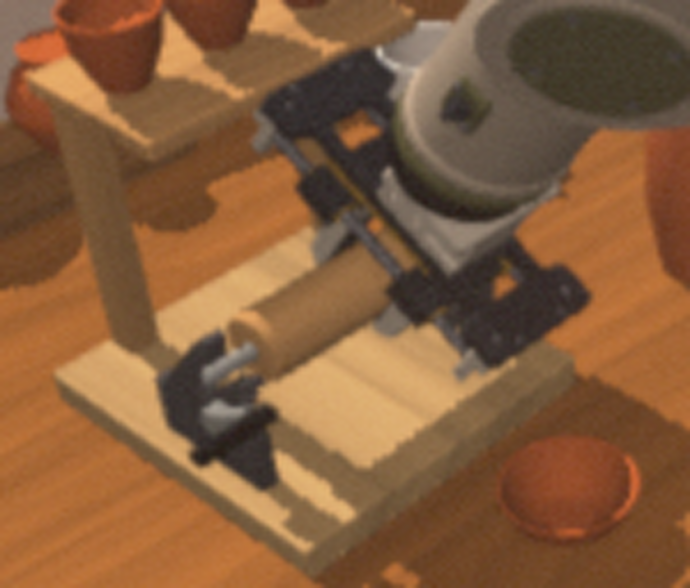

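View pics/scene12.png

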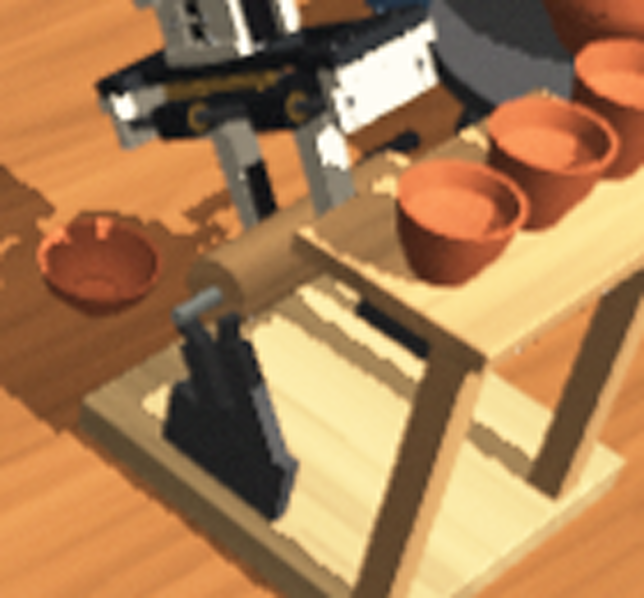

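play_rows(
  plan=[
    {"slide": [0.17, 0.013, -0.24], "roll": 0, "fingers": -1},
    {"slide": [0.17, 0.013, -0.24], "roll": 0, "fingers": -1},
    {"slide": [0.165, 0.013, -0.24], "roll": 0, "fingers": -1},
    {"slide": [0, 0, 0], "roll": 0, "fingers": -1},
  ],
  squeeze=14,
)

```text
t: 26.45
tool_pos: [0.513, 0.2425, 0.0982]
orientation: [1.395, 0.822, -0.705]
force: [0.0, -0.2, -3.3]
opening: 0.0438
```

```bash
python3 st.py; python3 -c "
from roll import *
where()"
```

```text
26.45 [ 0.499 -0.331  2.266 -0.356  0.692  0.636] [0.513  0.2425 0.0982] F [ 0.  -0.2 -3.3] op 0.0438 lean 33.59 az 4.92 jaw az 4.42 z [ 0.08  -0.997 -0.004]
roller in seat frame mm [-15.    0.4  24.9] axis dy mm per 105 [ -0.2 105.    0.4]
```

play_rows(
  plan=[
    {"slide": [0.1, -0.005, -0.2], "roll": 0, "fingers": -1},
    {"slide": [0.1, -0.005, -0.2], "roll": 0, "fingers": -1},
    {"slide": [0, 0, 0], "roll": 0, "fingers": -1},
  ],
)

```text
t: 26.82
tool_pos: [0.519, 0.2423, 0.0865]
orientation: [1.396, 0.822, -0.704]
force: [-0.3, -0.0, -3.9]
opening: 0.0432
```

```bash
python3 st.py; python3 -c "
from roll import *
where()"
```

```text
26.825 [ 0.491 -0.294  2.261 -0.364  0.658  0.643] [0.519  0.2423 0.0865] F [-0.3 -0.  -3.9] op 0.0432 lean 33.62 az 4.95 jaw az 4.42 z [ 0.08  -0.997 -0.004]
roller in seat frame mm [-9.  -0.3 13.3] axis dy mm per 105 [ -0.3 105.    0.4]
```

play_rows(
  plan=[
    {"slide": [0.085, 0.01, -0.12], "roll": 0, "fingers": -1},
    {"slide": [0.085, 0.01, -0.12], "roll": 0, "fingers": -1},
    {"slide": [0.06, 0.008, -0.08], "roll": 0, "fingers": -1},
    {"slide": [0, 0, 0], "roll": 0, "fingers": -1},
  ],
)

```text
t: 27.32
tool_pos: [0.5261, 0.2433, 0.0775]
orientation: [1.396, 0.821, -0.704]
force: [-0.2, 0.1, -2.8]
opening: 0.0437
```

```bash
python3 st.py; python3 - <<'E'
from roll import *
where()
im=robot.read_camera('side');cv2.imwrite('pics/side13.png',cv2.resize(im[210:310,130:250],None,fx=6,fy=6,interpolation=cv2.INTER_CUBIC)[:,:,::-1])
im=robot.read_camera('scene');cv2.imwrite('pics/scene13.png',cv2.resize(im[140:240,310:430],None,fx=6,fy=6,interpolation=cv2.INTER_CUBIC)[:,:,::-1])
E
```

```text
27.325 [ 0.485 -0.255  2.25  -0.373  0.63   0.651] [0.5261 0.2433 0.0775] F [-0.2  0.1 -2.8] op 0.0437 lean 33.66 az 4.98 jaw az 4.42 z [ 0.08  -0.997 -0.004]
roller in seat frame mm [-1.8  0.2  4.2] axis dy mm per 105 [ -0.3 105.    0.5]
```

View pics/side13.png

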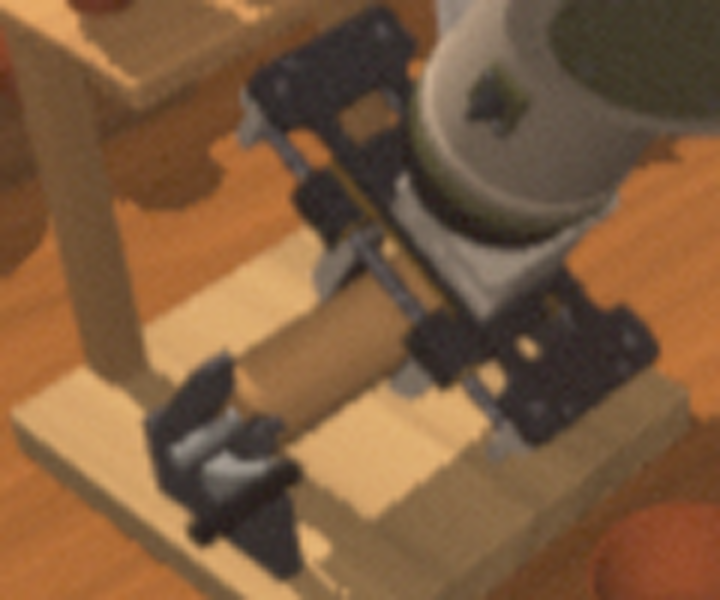

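View pics/scene13.png

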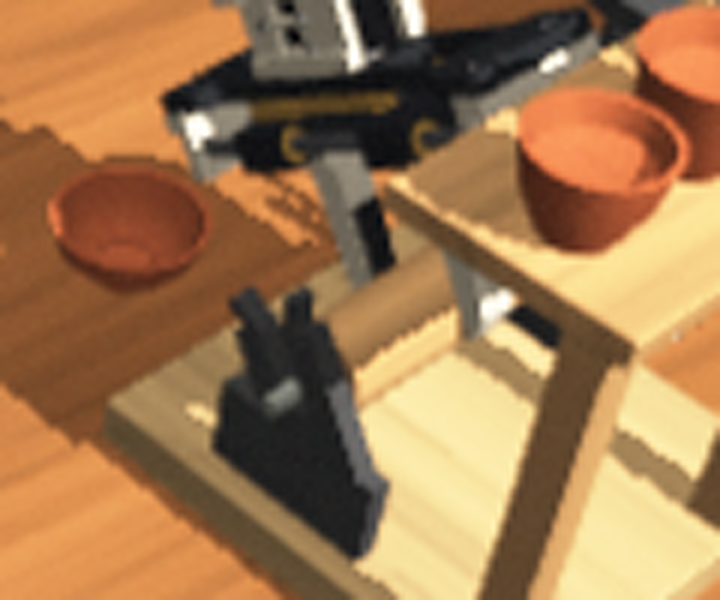

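play_rows(
  plan=[
    {"slide": [0.025, 0.002, -0.05], "roll": 0, "fingers": -1},
    {"slide": [0.025, 0.002, -0.05], "roll": 0, "fingers": -1},
    {"slide": [0.025, 0.002, -0.05], "roll": 0, "fingers": -1},
    {"slide": [0, 0, 0], "roll": 0, "fingers": -1},
  ],
)

```text
t: 27.92
tool_pos: [0.5284, 0.2437, 0.0736]
orientation: [1.396, 0.821, -0.703]
force: [-7.8, -1.6, 4.5]
opening: 0.0433
```

```bash
python3 st.py; python3 -c "
from roll import *
where()"
```

```text
27.925 [ 0.483 -0.241  2.246 -0.377  0.619  0.655] [0.5284 0.2437 0.0736] F [-7.8 -1.6  4.5] op 0.0433 lean 33.69 az 5.0 jaw az 4.42 z [ 0.08  -0.997 -0.005]
roller in seat frame mm [0.5 0.4 0.4] axis dy mm per 105 [ -0.3 105.    0.5]
```

play_rows(
  plan=[
    {"slide": [0, 0, 0], "roll": 0, "fingers": 0.05},
    {"slide": [0, 0, 0], "roll": 0, "fingers": 0.15},
    {"slide": [0, 0, 0], "roll": 0, "fingers": 0.25},
    {"slide": [0, 0, 0], "roll": 0, "fingers": 0.3},
  ],
)

```text
t: 28.42
tool_pos: [0.5286, 0.2437, 0.0735]
orientation: [1.397, 0.821, -0.703]
force: [-0.1, -0.1, 0.4]
opening: 0.0599
```

```bash
python3 st.py; python3 - <<'E'
from roll import *
s=robot.read_state();c=wristcal(s)
for n in('side','scene','wrist'):
    im=robot.read_camera(n);cv2.imwrite(f'pics/{n}14.png',im[:,:,::-1])
    if n!='wrist': c=robot.get_calibration(n)
    p=[0.52187,0.2442,0.07757]
    print(n,'pred ends',proj(c,F2W(p,[(-1.2,-105,84.1),(-1.2,105,84.1)])).round(1).tolist(),'3mm up',proj(c,F2W(p,[(-2.9,-105,86.6),(-2.9,105,86.6)])).round(1).tolist())
    print([(x['p'],x['point']) for x in robot.mark_of(n,'axle_b')[:4]])
a=cv2.imread('pics/side14.png')[220:310,130:230];b=cv2.imread('pics/scene14.png')[150:240,320:420]
cv2.imwrite('pics/m14.png',cv2.resize(np.hstack([a,b]),None,fx=4,fy=5,interpolation=cv2.INTER_CUBIC))
E
```

```text
28.425 [ 0.482 -0.241  2.246 -0.377  0.618  0.655] [0.5286 0.2437 0.0735] F [-0.1 -0.1  0.4] op 0.0599 lean 33.7 az 5.01 jaw az 4.41 z [ 0.08  -0.997 -0.005]
side pred ends [[221.4, 245.0], [159.7, 286.8]] 3mm up [[221.8, 244.5], [160.0, 286.4]]
[(0.94, [405.0, 203.8]), (0.81, [158.6, 287.4]), (0.6, [374.2, 254.1]), (0.59, [416.7, 227.7])]
scene pred ends [[354.0, 209.1], [407.6, 175.3]] 3mm up [[353.6, 208.0], [407.3, 174.3]]
[(0.93, [187.7, 210.9]), (0.86, [146.2, 311.4]), (0.6, [61.7, 287.4]), (0.57, [357.1, 208.7])]
wrist pred ends [[354.0, 209.1], [407.6, 175.3]] 3mm up [[353.6, 208.0], [407.3, 174.3]]
[(0.96, [279.8, 11.3])]
```

View pics/m14.png

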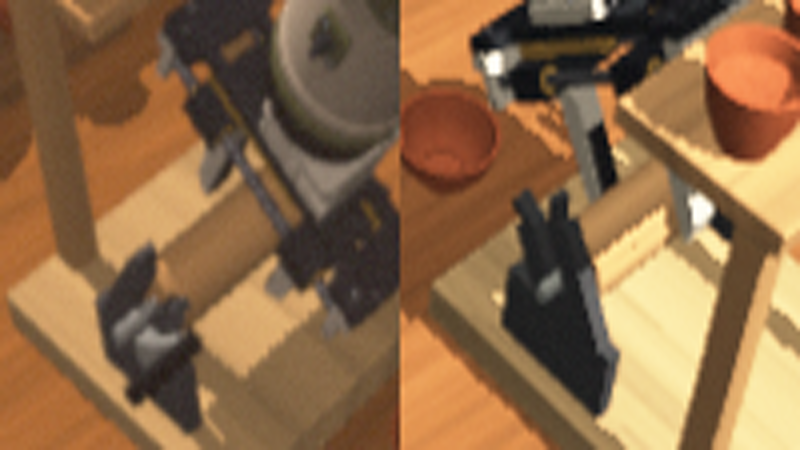

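View pics/wrist14.png

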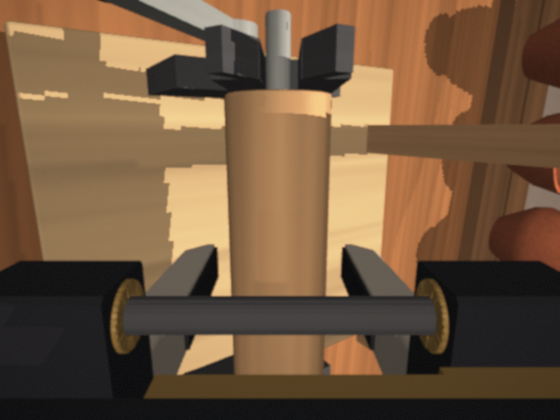

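play_rows(
  plan=[
    {"slide": [-0.25, -0.02, 0.38], "roll": 0, "fingers": 0.3},
    {"slide": [-0.5, -0.04, 0.75], "roll": 0, "fingers": 0.3},
    {"slide": [-0.5, -0.04, 0.75], "roll": 0, "fingers": 0.3},
    {"slide": [-0.5, -0.04, 0.75], "roll": 0, "fingers": 0.3},
    {"slide": [-0.5, -0.04, 0.75], "roll": 0, "fingers": 0.3},
    {"slide": [-0.25, -0.02, 0.38], "roll": 0, "fingers": 0.3},
    {"slide": [-0.5, 0.98, 0.2], "roll": 0, "fingers": -0.1},
    {"slide": [-0.5, 0.98, 0.2], "roll": 0, "fingers": -0.14},
    {"slide": [-0.5, 0.98, 0], "roll": 0, "fingers": -0.14},
    {"slide": [-0.5, 0.98, 0], "roll": 0, "fingers": -0.14},
    {"slide": [0, 0, 0], "roll": 0, "fingers": -0.14},
  ],
)

```text
t: 30.1
tool_pos: [0.3924, 0.3568, 0.1974]
orientation: [1.394, 0.823, -0.702]
force: [-0.1, -0.2, -0.8]
opening: 0.0402
```

```bash
python3 st.py; python3 - <<'E'
from roll import *
s=robot.read_state();c=wristcal(s)
im=robot.read_camera('wrist');cv2.imwrite('pics/wrist15.png',im[:,:,::-1])
print([(x['p'],x['point'],atz(c,x['point'],.116)) for x in robot.mark_of('wrist','keeper_pin')[:2]])
im=robot.read_camera('scene');cv2.imwrite('pics/scene15.png',cv2.resize(im[140:240,310:430],None,fx=6,fy=6,interpolation=cv2.INTER_CUBIC)[:,:,::-1])
print([(x['p'],x['point']) for x in robot.mark_of('scene','axle_b')[:6]])
E
```

```text
30.1 [ 0.939 -0.44   2.155 -0.494  1.068  1.019] [0.3924 0.3568 0.1974] F [-0.1 -0.2 -0.8] op 0.0402 lean 33.64 az 5.11 jaw az 4.63 z [ 0.083 -0.997 -0.004]
[(0.92, [278.6, 213.8], array([0.44576697, 0.36063924, 0.116     ]))]
[(0.96, [105.3, 228.9]), (0.88, [63.3, 289.6]), (0.85, [357.0, 210.0]), (0.75, [186.5, 206.5]), (0.57, [143.6, 312.1])]
```

View pics/wrist15.png

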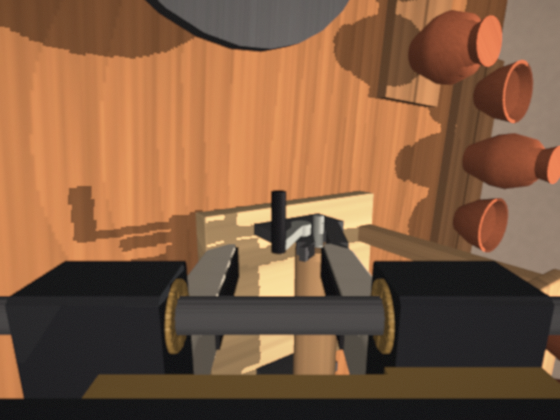

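View pics/scene15.png

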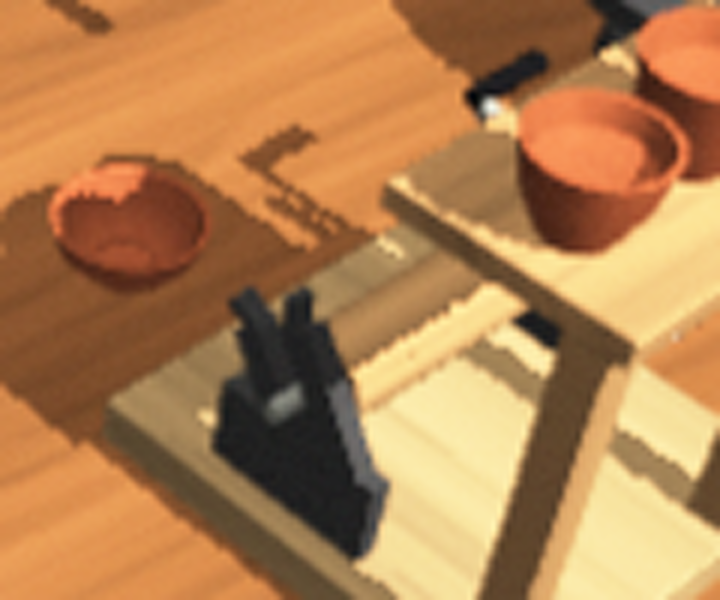

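play_rows(
  plan=[
    {"slide": [0.5, 0.045, -0.756], "roll": 0, "fingers": -0.14},
    {"slide": [0.5, 0.045, -0.756], "roll": 0, "fingers": -0.14},
    {"slide": [0.5, 0.045, -0.756], "roll": 0, "fingers": -0.14},
    {"slide": [0.5, 0.045, -0.756], "roll": 0, "fingers": -0.14},
    {"slide": [0, 0, 0], "roll": 0, "fingers": -0.48},
    {"slide": [0, 0, 0], "roll": 0, "fingers": -0.48},
    {"slide": [0.455, 0.03, 0.34], "roll": 0, "fingers": -0.48},
    {"slide": [0.455, 0.03, 0.34], "roll": 0, "fingers": -0.48},
    {"slide": [0.57, 0.045, 0.18], "roll": 0, "fingers": -0.48},
    {"slide": [0.4, 0.03, 0], "roll": 0, "fingers": -0.48},
    {"slide": [0.2, 0.015, 0], "roll": 0, "fingers": -0.48},
    {"slide": [0, 0, 0], "roll": 0, "fingers": -0.48},
  ],
)

```text
t: 31.8
tool_pos: [0.5162, 0.3648, 0.1328]
orientation: [1.396, 0.821, -0.704]
force: [0.9, 0.6, 0.7]
opening: 0.0246
```

```bash
python3 st.py; python3 - <<'E'
from roll import *
im=robot.read_camera('side');cv2.imwrite('pics/side16.png',cv2.resize(im[200:320,110:250],None,fx=5,fy=5,interpolation=cv2.INTER_CUBIC)[:,:,::-1])
E
```

```text
31.8 [ 0.734 -0.116  2.017 -0.479  0.812  0.914] [0.5162 0.3648 0.1328] F [0.9 0.6 0.7] op 0.0246 lean 33.67 az 4.94 jaw az 4.4 z [ 0.08  -0.997 -0.004]
```

View pics/side16.png

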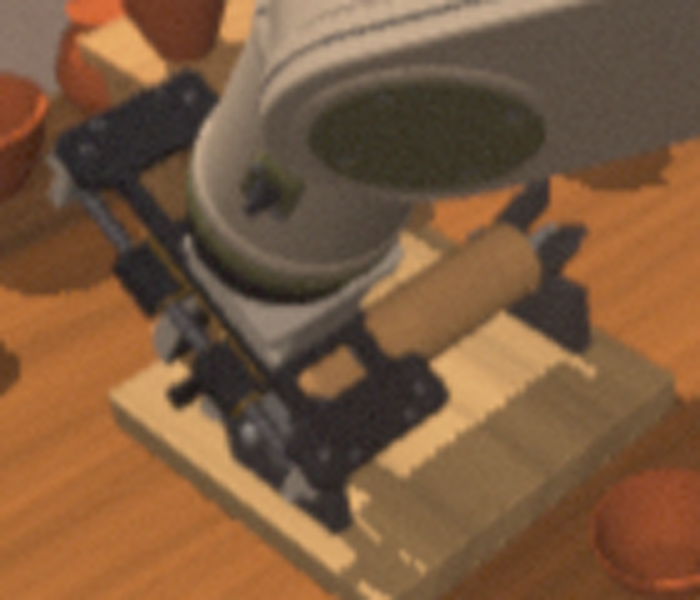

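play_rows(
  plan=[
    {"slide": [0.19, 0.015, -0.05], "roll": 0, "fingers": -0.48},
    {"slide": [0.19, 0.015, -0.06], "roll": 0, "fingers": -0.48},
    {"slide": [0.12, 0.01, -0.05], "roll": 0, "fingers": -0.48},
    {"slide": [0, 0, 0], "roll": 0, "fingers": -0.48},
  ],
)

```text
t: 32.35
tool_pos: [0.5311, 0.3662, 0.1282]
orientation: [1.397, 0.821, -0.703]
force: [-0.8, -0.0, 0.3]
opening: 0.0243
```

```bash
python3 st.py
```

```text
32.35 [ 0.715 -0.078  1.991 -0.475  0.793  0.899] [0.5311 0.3662 0.1282] F [-0.8 -0.   0.3] op 0.0243 lean 33.69 az 4.99 jaw az 4.41 z [ 0.08  -0.997 -0.005]
```

play_rows(
  plan=[
    {"slide": [0.07, 0.005, -0.03], "roll": 0, "fingers": -0.48},
    {"slide": [0.07, 0.005, -0.03], "roll": 0, "fingers": -0.48},
    {"slide": [0, 0, 0], "roll": 0, "fingers": -0.48},
  ],
)

```text
t: 32.72
tool_pos: [0.5338, 0.3662, 0.1251]
orientation: [1.395, 0.823, -0.706]
force: [-6.3, 0.4, -0.7]
opening: 0.0243
```

```bash
python3 st.py
```

```text
32.725 [ 0.711 -0.067  1.986 -0.473  0.788  0.895] [0.5338 0.3662 0.1251] F [-6.3  0.4 -0.7] op 0.0243 lean 33.53 az 4.92 jaw az 4.44 z [ 0.08  -0.997 -0.004]
```

play_rows(
  plan=[
    {"slide": [-0.05, 0, -0.03], "roll": 0, "fingers": -0.3},
    {"slide": [0, 0, 0], "roll": 0, "fingers": -0.1},
    {"slide": [0, 0, 0], "roll": 0, "fingers": -0.1},
    {"slide": [-0.3, -0.02, 0.45], "roll": 0, "fingers": -0.1},
    {"slide": [-0.5, -0.04, 0.75], "roll": 0, "fingers": -0.1},
    {"slide": [-0.5, -0.04, 0.75], "roll": 0, "fingers": -0.1},
    {"slide": [-0.5, -0.04, 0.75], "roll": 0, "fingers": -0.1},
    {"slide": [-0.5, -0.04, 0.75], "roll": 0, "fingers": -0.1},
    {"slide": [-0.5, 0, 0.75], "roll": 0, "fingers": -0.1},
    {"slide": [0, 0, 0], "roll": 0, "fingers": -0.1},
  ],
)

```text
t: 33.98
tool_pos: [0.4496, 0.3626, 0.2556]
orientation: [1.401, 0.821, -0.698]
force: [0.1, 0.3, 0.1]
opening: 0.0419
```

```bash
python3 st.py; python3 - <<'E'
from roll import *
s=robot.read_state();cw=wristcal(s);p=[0.52187,0.2442,0.07757]
for n in('wrist','side','scene'):
    im=robot.read_camera(n);cv2.imwrite(f'pics/{n}17.png',im[:,:,::-1])
    c=cw if n=='wrist' else robot.get_calibration(n)
    for k in('keeper_pin','axle_b','smooth'): print(n,k,[(x['p'],x['point']) for x in robot.mark_of(n,k)[:5]])
    print('pred ends',proj(c,F2W(p,[(-1.2,-105,84.1),(-1.2,105,84.1),(-1.2,0,84.1)])).round(1).tolist())
    for th in(0,.15,.3):
        a=np.radians(26)-th; print(th,proj(c,F2W(p,[(-18.2+60*np.sin(a),y,79.6+60*np.cos(a)) for y in(101,124,141)])).round(1).tolist())
a=cv2.imread('pics/side17.png')[210:310,120:240]
cv2.imwrite('pics/m17.png',cv2.resize(a,None,fx=6,fy=6,interpolation=cv2.INTER_CUBIC))
E
```

```text
33.975 [ 0.837 -0.371  1.999 -0.439  1.095  0.878] [0.4496 0.3626 0.2556] F [0.1 0.3 0.1] op 0.0419 lean 33.94 az 5.42 jaw az 4.34 z [ 0.082 -0.997 -0.009]
wrist keeper_pin [(0.65, [266.7, 202.3])]
wrist axle_b [(0.83, [235.9, 214.6])]
wrist smooth []
pred ends [[239.6, 396.6], [233.9, 213.4], [236.9, 310.9]]
0 [[268.9, 227.2], [268.7, 201.7], [268.5, 182.4]]
0.15 [[262.8, 229.5], [262.5, 203.5], [262.3, 183.7]]
0.3 [[255.2, 231.6], [254.8, 205.1], [254.4, 184.9]]
side keeper_pin [(0.77, [146.5, 277.6])]
side axle_b [(0.85, [373.1, 258.0]), (0.78, [344.8, 197.7]), (0.74, [158.2, 287.6]), (0.64, [403.3, 200.3]), (0.31, [268.2, 195.9])]
side smooth [(0.9, [396.6, 242.0]), (0.79, [191.0, 268.0]), (0.75, [374.9, 201.7])]
pred ends [[221.4, 245.0], [159.7, 286.8], [192.6, 264.5]]
0 [[155.4, 269.4], [147.3, 274.5], [141.2, 278.5]]
0.15 [[157.3, 269.9], [149.2, 275.1], [143.1, 279.1]]
0.3 [[159.5, 270.9], [151.4, 276.2], [145.2, 280.1]]
scene keeper_pin []
scene axle_b [(0.85, [103.5, 231.0]), (0.78, [62.8, 289.6]), (0.77, [355.5, 206.7]), (0.72, [144.0, 314.0]), (0.61, [188.2, 210.5])]
scene smooth [(0.89, [383.4, 193.1]), (0.65, [145.1, 221.1])]
pred ends [[354.0, 209.1], [407.6, 175.3], [382.0, 191.4]]
0 [[414.1, 163.2], [419.5, 159.8], [423.5, 157.4]]
0.15 [[411.8, 160.7], [417.3, 157.3], [421.2, 154.9]]
0.3 [[409.3, 158.4], [414.7, 155.1], [418.7, 152.7]]
```

View pics/m17.png

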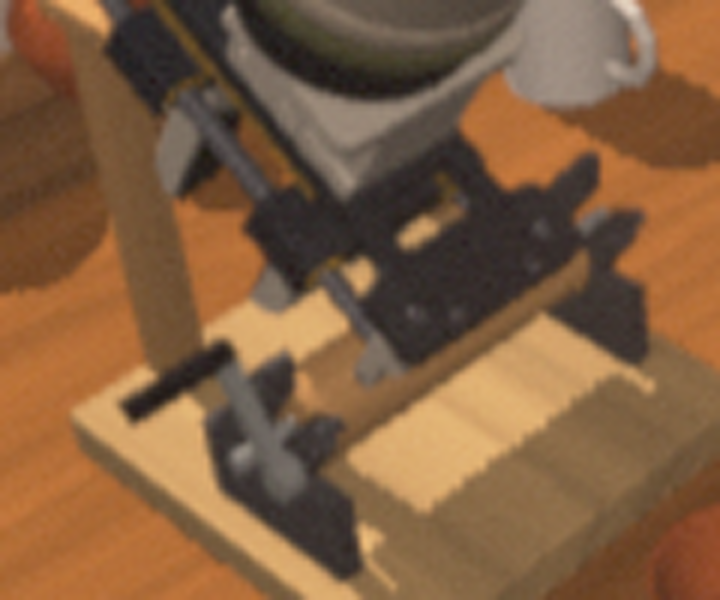

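View pics/wrist17.png

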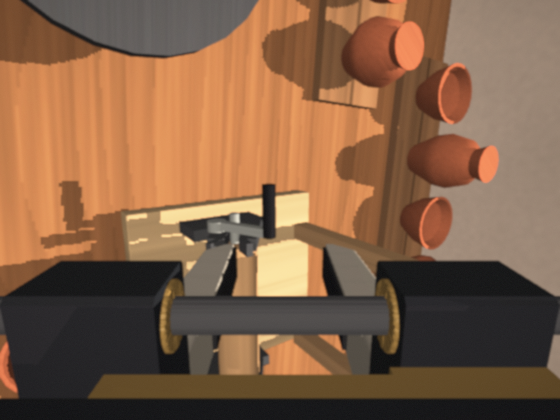

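```bash
python3 -c "
from plant import robot
print(robot.close_job())"
```

```text
the job is handed in; nothing more can be done
None
```

The smooth roller is seated in both slots with the keeper closed over the axle, and I handed the job in at about 34 s; no verdict was reported.

- **Leaning the tool:** the interface only shifts the tool and turns it about the vertical. I got the needed lean by pushing past the arm's reach, high up and clear of everything, until the tool leaned about 35°. It sagged to about 33.5° later, which still cleared the shelf by my estimate.
- **Keeper opened:** I swung it forward to about 1.37 rad, read from the wrist picture.
- **Roller fitted:** I gripped the plain light-wood roller in the cradle and lowered it along the slots in small steps. The force on the tool stayed at about the roller's weight until it touched bottom, at roughly 11 N. I then opened the fingers gently, and the force went to zero.
- **Keeper closed:** I swung it back until it met its stop at about 6 N, then backed the tool away.

**Last checks:**
- **Keeper pin:** the wrist picture puts it at column 267–269, where 268.7 means fully closed and 262.5 means 0.15 rad. The side camera also fits closed.
- **Axle ends:** in both fixed cameras they lie within about 3 pixels of the seated position. The largest differences point along the axle, and the roller can only move about 4 mm that way between the cheeks.
- **Robot:** the force on the tool was about zero and it was touching nothing.
- **Other things:** I saw nothing knocked over or shifted in the pictures, but I did not measure the positions of the ribbed roller or the things standing around again at the end.

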